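# Press a bearing-housing plug home with the sprung lever press

### The job

Of the two round bearing housings on the left of the table, take the one whose end plug still stands proud and set it upright in the round nest of the lever press, under the ram. Let go of it, pull the press lever all the way down so that the plug is pressed flush, then ease the lever slowly back up to its rest without ever letting it fly. Finally take the housing out and set it down gently, upright, in the grey tray beside the press, leaving the other housing and everything else on the table where they are.

Things in the scene. Friction and masses are not known exactly. Their poses are not given: they have to be found in the camera images.
- housing_center (a point): centre of the housing to be worked on: a plain upright aluminium cylinder, 40 mm in diameter and 34 mm high, 0.16 kg, loose on the table; a dark steel end plug of 22 mm diameter stands 8 mm above its upper face (42 mm in all). The point lies on its axis, 17 mm above its underside; its z axis is the cylinder's axis, up.
- plug (a joint): the end plug of that housing: 0 while it stands 8 mm proud, 0.008 (m) when pressed flush with the housing's top. It goes in stiffly at about 5 N and stays where it is left.
- finished_center (a point): centre of the other housing, alike in size and material (40 mm diameter, 34 mm high) but with its plug already flush; not to be moved. The point lies 17 mm above its underside.
- press: lever press, fixed, 0.24 m high; origin on the table under the nest's centre. x: level, from its front to its column (the front faces the tray and the housings, to the robot's left), y: away from the robot, z: up. Grey base 170 x 110 x 16 mm; column 60 mm behind the origin; over the nest a head 56 mm wide, its underside 172 mm above the table, its front face 24 mm in front of the origin.
- nest (a point): centre of the floor of the press's nest, 30 mm above the table: a round recess, 46 mm inner diameter, with a rim 4 mm high and 55 mm across, on a steel disc of 60 mm diameter. Axes as the press's.
- ram_foot (a point): centre of the underside of the ram's round foot (16 mm diameter), 145 mm above the table over the nest's centre when the lever is up. Ram and head bar the way from straight above: to reach the nest the gripper must lean back towards the press's front by about 40 degrees from vertical, fingers pointing down and towards the column.
- lever (a joint): press lever, hinged about a level axis: 0 at rest (up, 50 degrees above level, leaning to the front), 1.2 rad at the bottom stop (19 degrees below level). It drives the ram down 70 mm per rad; a proud plug is met at about 1.04 rad and flush at 1.15. A spring returns it: the grip pushes up with 2 N at rest, 8 N at the bottom, 14 N with a housing under the ram; let go, it flies up.
- lever_grip (a point): middle of the lever's grip: a round black bar, 20 mm in diameter, 92 mm long, level, along the press's y axis, 125 mm from the press's centre plane on its +y side (far from the robot); nothing is above it; the lever's arm is 52 mm from this point towards the press. It moves on an arc of 150 mm radius about lever_pivot, from 315 mm above the table at rest to 152 mm at the bottom.
- lever_pivot (a point): centre of the grip's arc, on the hinge axis in the plane of lever_grip: 200 mm above the table, 80 mm behind the nest's centre (press x), 125 mm to its +y side.
- tray: grey open tray, fixed on the table between the press and the housings, 85 mm (its x) by 120 mm (its y) outside, walls 2 mm thick and 36 mm high, floor 2 mm thick; origin at the centre of its underside.
- bottle_center (a point): bystander: dropper oil bottle of 49 mm diameter and 150 mm height, standing loose; the point lies on its axis 50 mm up.
- marker: bystander: felt marker lying loose, 16 x 122 x 16 mm.
- hex_key: bystander: black hexagon key lying loose, 31 x 83 x 5 mm.
- spinner_body: bystander: three-ring spinner body lying loose, 45 x 49 x 6 mm.

How it is judged:
By the outcome, as a careful person would: the job done as asked, in the order asked, and still so for the second after the job is handed in, with the robot touching nothing.
It also fails if it takes over 72 s, if anything falls off the work surface, if the arm or the gripper's body presses on something with over 40 N, if the wrist force passes 120 N, or if a joint passes its speed limit or range.

### The arm

A 7-joint arm with a two-finger parallel gripper is mounted at the origin on a cart in front of the work surface, level with it; the furniture and walls round the work are solid. World frame = base frame: x ahead of the robot, y to its left, z up, the work surface at z = 0. Lengths are in m, angles in rad, forces in N, time in s.
With the tool pointing down it reaches from about 0.4 to 0.9 m from the base axis. Payload 5.5 kg.
Tool frame: the origin (TCP) lies at the very end of the fingers, on their centre line; the grasp point (between the pads) lies 19 mm behind it; z points along the fingers, y is the line along which they close (so a half turn about z gives the same grasp; the last joint's range is limited). The gripper opens to 85 mm and grips with 20 to 120 N. Pads are 22 mm wide; open, the fingers measure 114 mm over their backs; the gripper's body (76 mm by 85 mm) begins 54 mm behind the grasp point. The pads swing forward as they close: fully open they stand 13 mm farther back than shut.
Start: joints at [-0.977, 0.501, -0.427, 1.55, 0.221, 1.138, -0.21], TCP at [0.211, 0.615, 0.231] pointing down, gripper open.
Joint ranges: [-2.88, 2.88], [-0.31, 2.03], [-1.54, 1.56], [0.2, 2.42], [-1.41, 4.55], [0.19, 2.02], [-2.57, 2.57]. Speed limits (rad/s): [2.57, 2.57, 3.14, 3.14, 3.14, 3.14, 3.14].

### API

Orientations are given as a rotation vector (axis times angle).
In Python, from bench import bot gives the robot as it stands. The module is installed in compiled form; this text tells all that it offers.
- The arm moves only by the shell command python3 -m jog 'ROWS'. ROWS is JSON, a list of rows, each a list of 3 entries, a list of its own where there are three numbers: the shift along the tool's x, y, z scaled (see below), then the turn, a rotation vector about the tool's x, y, z scaled (see below), then the opening, from -1 (shut) to 1 (fully open). A call has 1 to 12 rows; each row is the pose to reach, as a shift and turn from the pose commanded when the call began, along the tool's axes at that moment; what a row does not reach only later rows make up. The controller multiplies each number of a shift by 0.15 m and each number of a turn by 45 degrees. A row lasts 1/12 s, in which the tool goes at most 41.7 mm and 7.16 degrees, less where a joint would pass 70% of its speed; a pose out of reach is approached as far as the arm can. A call with a number of a shift or a turn outside -1 to 1 is refused whole. A call with a gripper value outside its range is refused whole. The fingers move at their own pace and stop on an object; the grip force is fixed at half the most. Time passes only in rows, so rows that repeat a pose let the fingers close. It gives the time, the measured TCP pose, the force, the opening and the grip force at its end, in the units of the state.
- bot.get_state(): the state, without advancing time (a new reading comes with each control period).
- bot.capture(name): name is "side" or "top" or "wrist"; returns a dict with "frame" (420x560x3 uint8, red, green, blue), "depth" (420x560 float32, m along the optical axis (not along the pixel's ray), 0 where there is no reading), "fx", "fy", "cx", "cy" (pixels), "k1" (the pictures are not rectified: a ray, as slopes to the right and down, at radius r is drawn at 1 + k1 r^2 times it, then the intrinsics apply), "extrinsics" (4x4, takes a point from camera to world coordinates). Camera axes: x right, y down, z forward; pixel columns grow to the right and rows downward; lengths in m; the calibration is good to about 2 mm. A picture is of the moment at which its call begins.
- bot.job_done(): hands the job in; it is judged then, once.
The state is a dict: "clock": time; "joints": joint angles; "joint_velocities": joint speeds; "joint_efforts": joint torques, N m; "tool_pos": TCP position; "tool_rot": TCP orientation; "ft_force": force on the tool from outside, world axes, zero at the start; "moment": the same for the moment, N m; "grip_width": opening from 0.0 (shut) to 1.0 (fully open); "finger_force": force on a finger pad.
Only numpy, scipy, OpenCV 4.12 (cv2) and the standard library are available. Lean on these libraries where they do the work, as an engineer would, in place of code of your own. Each camera call takes 0.05 s, during which the arm holds its last target. There are 200 camera calls.

## Working session

There is one attempt and no reset: what is moved stays moved. The work goes in short steps, Python scripts to look and compute and a shell command to move; the robot and the scene stay as the last step left them, time stands still between calls to the robot, and variables do not carry over. Pictures are saved under pics/ and viewed, at most 10 in all, crops included, and the job is handed in when it is done.

```bash
mkdir -p pics
cat > h.py <<'E'
import numpy as np, cv2
from scipy.spatial.transform import Rotation as R
from bench import bot
def cap(name):
    c=bot.capture(name); np.savez(f'{name}.npz',**c); return c
def save(c,fn,crop=None,scale=1):
    f=c['frame'][:,:,::-1]
    if crop: f=f[crop[1]:crop[3],crop[0]:crop[2]]
    cv2.imwrite('pics/'+fn,cv2.resize(f,None,fx=scale,fy=scale))
def world(c):
    h,w=c['depth'].shape; u,v=np.meshgrid(np.arange(w),np.arange(h))
    K=np.array([[c['fx'],0,c['cx']],[0,c['fy'],c['cy']],[0,0,1]],float)
    p=cv2.undistortPoints(np.stack([u,v],-1).reshape(-1,1,2).astype(float),K,np.array([float(c['k1']),0,0,0])).reshape(h,w,2)
    d=c['depth']; P=np.stack([p[...,0]*d,p[...,1]*d,d],-1)
    E=np.array(c['extrinsics']); W=P@E[:3,:3].T+E[:3,3]; W[d==0]=np.nan; return W
def togo(pos,rot=None):
    """shift & turn in jog units from the current pose to target pos / Rotation"""
    s=bot.get_state(); r=R.from_rotvec(s['tool_rot'])
    sh=r.inv().apply(np.array(pos)-s['tool_pos'])/0.15
    tu=(r.inv()*rot).as_rotvec()/np.radians(45) if rot is not None else np.zeros(3)
    return sh.round(3),tu.round(3)
E
python3 - <<'E'
from h import *
s=bot.get_state(); print(s); print(R.from_rotvec(s['tool_rot']).as_matrix().round(2))
a=cap('top');b=cap('side')
f=np.hstack([a['frame'],b['frame']])[:,:,::-1]
save(a,'top.png',None,1.4);save(b,'side.png',None,1.4)
print(a['extrinsics'],b['extrinsics'])
E
```

```text
{'clock': 0.0, 'joints': array([-0.97681574,  0.50185283, -0.42678809,  1.55144012,  0.22080688,
        1.13829913, -0.2102968 ]), 'joint_velocities': array([-1.57826989e-03,  2.64271013e-03, -1.90448798e-03, -4.17349793e-05,
        1.60092480e-03, -5.40762928e-04, -1.08074937e-03]), 'joint_efforts': array([-2.82643668e-04, -5.69498992e+01, -5.81594467e+00, -2.80947536e+01,
        1.08270720e-02,  1.18187428e-02, -1.91359283e-05]), 'tool_pos': array([0.21093017, 0.61409619, 0.23026006]), 'tool_rot': array([-5.17073464e-01, -3.09836157e+00,  2.99049741e-03]), 'ft_force': array([-0.30660843, -0.10092253, -0.20700426]), 'moment': array([-0.02985542,  0.01839492, -0.02141997]), 'finger_force': 0.0, 'grip_width': 1.001947523291749}
[[-0.95  0.32 -0.  ]
 [ 0.32  0.95 -0.  ]
 [ 0.   -0.   -1.  ]]
[[ 0.0808016  -0.97271252  0.21748899  0.25853201]
 [-0.99671851 -0.07991056  0.01290388 -0.0485972 ]
 [ 0.0048279  -0.21781796 -0.97597747  1.41997634]
 [ 0.          0.          0.          1.        ]] [[-0.99361349 -0.06622055  0.09136229  0.40733722]
 [-0.11244733  0.64835276 -0.75299024  0.96323787]
 [-0.00937157 -0.75845471 -0.65165837  1.03084541]
 [ 0.          0.          0.          1.        ]]
```

View pics/top.png

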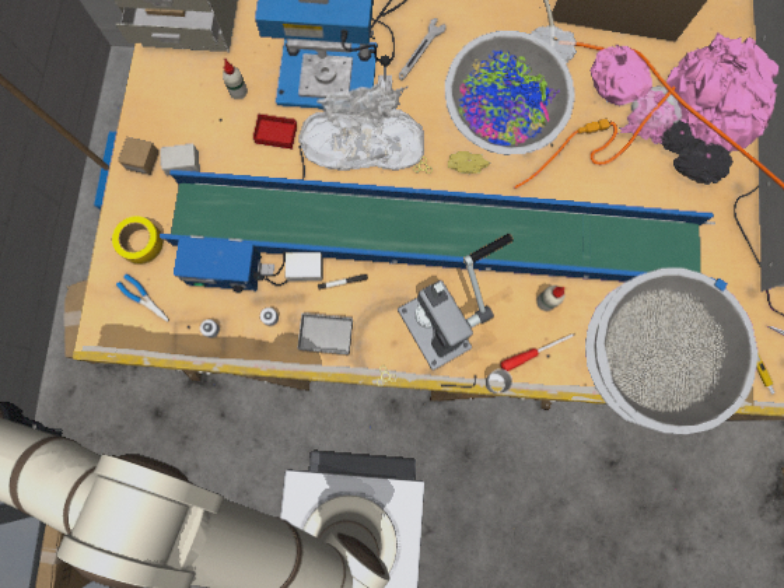

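View pics/side.png

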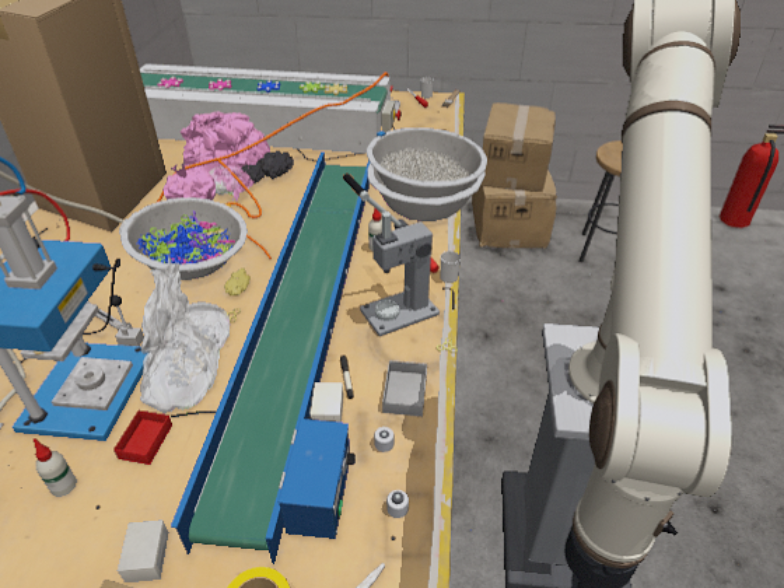

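The top view shows the housings at (208,327) and (268,316), the tray at (326,333), the press at about (440,320) with its nest at (422,318), and the grip at (490,247). The side view shows the housings at (384,438) and (398,502). I'll measure them next.

Run:
```python
from h import *
a=dict(np.load('top.npz'));b=dict(np.load('side.npz'))
WA=world(a);WB=world(b)
def box(W,u,v,r,zmin,zmax):
    P=W[int(v-r):int(v+r),int(u-r):int(u+r)].reshape(-1,3); P=P[np.isfinite(P[:,2])]
    return P[(P[:,2]>zmin)&(P[:,2]<zmax)]
for n,W,pts in (('top',WA,[(208,327),(268,316)]),('side',WB,[(398,502),(384,438)])):
    for u,v in pts:
        P=box(W,u/1.4,v/1.4,14,.028,.06); m=(P.min(0)+P.max(0))/2
        tab=box(W,u/1.4,v/1.4,16,-.02,.01)
        print(n,m.round(4),np.percentile(P,2,axis=0).round(4),np.percentile(P,98,axis=0).round(4),'z95',np.sort(P[:,2])[-8:].round(4),'tab',np.median(tab[:,2]).round(4),len(P))
# tray rim
P=box(WA,326/1.4,333/1.4,26,.028,.045); r=cv2.minAreaRect((P[:,:2]*1000).astype(np.float32)); print('tray',r)
P=box(WB,404/1.4,388/1.4,26,.028,.045); r=cv2.minAreaRect((P[:,:2]*1000).astype(np.float32)); print('trayS',r)
# press base
for n,W,u,v in(('top',WA,440,320),('side',WB,400,310)):
    P=box(W,u/1.4,v/1.4,40,.011,.021); print(n,'base',cv2.minAreaRect((P[:,:2]*1000).astype(np.float32)),len(P))
    P=box(W,u/1.4,v/1.4,50,.22,.25); print('head top',cv2.minAreaRect((P[:,:2]*1000).astype(np.float32)),len(P))
for n,W,u,v in(('top',WA,490,247),('side',WB,354,186)):
    P=box(W,u/1.4,v/1.4,24,.3,.34); 
    print('grip',cv2.minAreaRect((P[:,:2]*1000).astype(np.float32)),P.mean(0),P[:,2].max(),len(P))
c=cv2.resize(np.hstack([a['frame'][195:255,130:210],b['frame'][300:375,250:310][:60]]),None,fx=5,fy=5,interpolation=cv2.INTER_CUBIC)
d=cv2.resize(a['frame'][160:275,270:370],None,fx=4,fy=4,interpolation=cv2.INTER_CUBIC)
d2=cv2.resize(b['frame'][115:245,230:320],(318,460),interpolation=cv2.INTER_CUBIC)
out=np.zeros((300+0,700,3),np.uint8)
cv2.imwrite('pics/press.png',np.hstack([d,d2])[:,:,::-1]); cv2.imwrite('pics/hous.png',c[:,:,::-1])
```

```text
top [0.4567 0.3743 0.039 ] [0.4408 0.3569 0.0299] [0.4726 0.3914 0.0477] z95 [0.0466 0.0466 0.0469 0.0475 0.0476 0.0477 0.0491 0.0493] tab 0.0014 102
top [0.4967 0.2373 0.035 ] [0.4784 0.2177 0.0293] [0.5152 0.2537 0.0411] z95 [0.0391 0.0393 0.0404 0.0404 0.0405 0.0413 0.0415 0.0419] tab 0.0008 112
side [0.4574 0.3753 0.0374] [0.4389 0.358  0.0291] [0.4742 0.3947 0.045 ] z95 [0.0447 0.0447 0.0447 0.045  0.0452 0.0457 0.0465 0.0467] tab 0.0004 190
side [0.4971 0.2392 0.0342] [0.4783 0.2206 0.0285] [0.5143 0.2563 0.0388] z95 [0.0384 0.0386 0.0386 0.0387 0.0387 0.0392 0.0394 0.0404] tab 0.0004 145
tray ((466.37860107421875, 99.28717803955078), (121.10765075683594, 86.20526885986328), 89.2089614868164)
trayS ((466.5640563964844, 98.51266479492188), (126.8003158569336, 84.82256317138672), 89.33039093017578)
top base ((532.5123901367188, -170.34132385253906), (245.7327880859375, 253.25453186035156), 89.28705596923828) 643
head top ((512.109130859375, -182.88050842285156), (130.24069213867188, 118.88011169433594), 33.455841064453125) 906
side base ((514.149169921875, -158.0056610107422), (286.5149841308594, 407.1184387207031), 0.06667416542768478) 691
head top ((498.20489501953125, -131.79730224609375), (126.74187469482422, 53.24693298339844), 7.594266414642334) 240
grip ((608.7999877929688, -229.19183349609375), (27.48302459716797, 104.74022674560547), 37.16626739501953) [ 0.60739217 -0.22513003  0.32159993] 0.3305745860020979 295
grip ((587.9111328125, -197.6102752685547), (28.926145553588867, 180.90225219726562), 39.5323600769043) [ 0.60187904 -0.21084029  0.31771632] 0.32733556729551516 172
```

View pics/press.png

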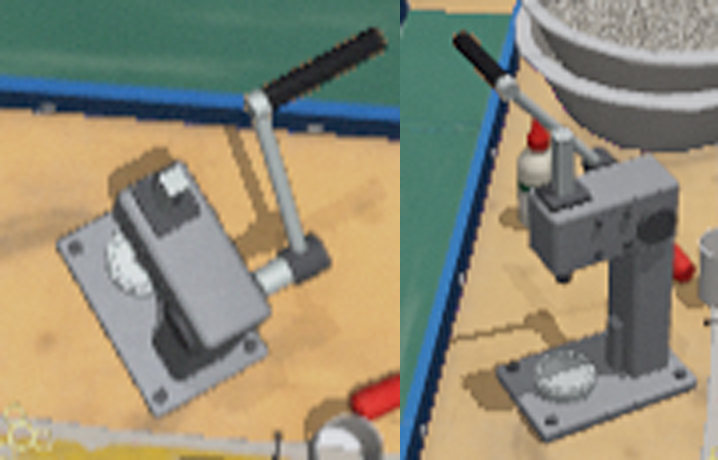

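Crop of the press: the nest disc sits at about (135,265) in the top half and (565,375) in the side half. The front faces up-left in the top view (world +x, +y). Next I'll fit the yaw and nest centre.

Run:
```python
from h import *
a=dict(np.load('top.npz'));b=dict(np.load('side.npz'))
WA=world(a);WB=world(b)
def grow(W,u,v,zl,zh,r):
    m=((W[...,2]>zl)&(W[...,2]<zh)).astype(np.uint8); m[:, :u-r]=0;m[:,u+r:]=0;m[:v-r]=0;m[v+r:]=0
    n,l=cv2.connectedComponents(m,connectivity=4); k=l[v-2:v+3,u-2:u+3]; k=k[k>0]
    P=W[l==np.bincount(k).argmax()]; return P
# pixel helpers: top crop scale4 off(270,160); side crop 3.53 off(230,115), x minus400
t=lambda x,y:(int(270+x/4),int(160+y/4)); s=lambda x,y:(int(230+(x-400)/3.53),int(115+y/3.53))
for n,W,(u,v) in(('headT',WA,t(215,270)),('headS',WB,s(630,185))):
    P=grow(W,u,v,.222,.255,40); print(n,len(P),np.median(P[:,2]),cv2.minAreaRect((P[:,:2]*1000).astype(np.float32)))
for n,W,(u,v) in(('nestT',WA,t(135,265)),('nestS',WB,s(565,375))):
    P=grow(W,u,v,.024,.045,12); print(n,len(P),np.median(P[:,2]),P.min(0).round(4),P.max(0).round(4),cv2.minAreaRect((P[:,:2]*1000).astype(np.float32)))
for n,W,(u,v) in(('baseT',WA,t(100,250)),('baseS',WB,s(545,415))):
    P=grow(W,u,v,.009,.023,40); print(n,len(P),np.median(P[:,2]),cv2.minAreaRect((P[:,:2]*1000).astype(np.float32)))
for n,W,(u,v) in(('gripT',WA,t(325,72)),('gripS',WB,s(485,60))):
    P=grow(W,u,v,.29,.345,24); e=np.linalg.svd(P-P.mean(0),full_matrices=False)[2][0]
    print(n,len(P),P.mean(0).round(4),e.round(3),((P-P.mean(0))@e).min(),((P-P.mean(0))@e).max(), np.degrees(np.arctan2(e[1],e[0])))
# conveyor heights near
for x,y in ((350,30),(100,60),(100,95),(250,110)):
    u,v=t(x,y); print('conv',WA[v,u].round(3))
```

```text
headT 850 0.23810616883166846 ((497.9114990234375, -161.89480590820312), (130.46763610839844, 61.133541107177734), 35.22406005859375)
headS 554 0.23708725153672278 ((497.7138366699219, -158.74575805664062), (132.22425842285156, 60.02619171142578), 34.08208465576172)
nestT 104 0.031115859789575318 [ 0.5027 -0.149   0.0244] [ 0.5516 -0.1084  0.0403] ((522.5012817382812, -123.23306274414062), (56.171302795410156, 25.894176483154297), 33.13673782348633)
nestS 180 0.03077407373129548 [ 0.5036 -0.1668  0.0247] [ 0.5614 -0.1074  0.0374] ((532.034912109375, -136.1177520751953), (55.1395263671875, 59.40940475463867), 7.259814739227295)
baseT 641 0.016262608482999097 ((502.9956970214844, -157.78099060058594), (170.16709899902344, 110.61023712158203), 33.91358184814453)
baseS 673 0.01605812882596891 ((502.90362548828125, -155.09620666503906), (170.9344940185547, 119.65853881835938), 34.824623107910156)
gripT 311 [ 0.6053 -0.2239  0.3202] [-0.615  0.78  -0.112] -0.05866412420311873 0.04793854418452042 128.27314043276527
gripS 168 [ 0.6051 -0.2155  0.3176] [-0.625  0.771 -0.12 ] -0.06568689682628262 0.043526066924334736 129.0194850876355
conv [ 0.735 -0.297  0.062]
conv [ 0.689 -0.092  0.064]
conv [ 0.652 -0.093  0.093]
conv [ 0.583 -0.185  0.317]
```

```bash
cat >> h.py <<'E'
yaw=np.radians(34.3); f=np.array([np.cos(yaw),np.sin(yaw),0]); py=np.array([f[1],-f[0],0]); Z=np.array([0,0,1.])
nest=np.array([.532,-.137,.030]); Hs=np.array([.457,.375,0]); tray=np.array([.4665,.099,.002])
def lean(deg,y=yaw):
    t=np.radians(deg); ff=np.array([np.cos(y),np.sin(y),0]); z=-np.cos(t)*Z-np.sin(t)*ff; yy=np.array([-ff[1],ff[0],0])
    return R.from_matrix(np.stack([np.cross(yy,z),yy,z],1))
def tcp_for(base,rot,h=.028): return np.array(base)+h*Z+rot.apply([0,0,.019])
E
python3 - <<'E'
from h import *
W=np.concatenate([world(dict(np.load(n+'.npz'))).reshape(-1,3) for n in('top','side')]); W=W[np.isfinite(W[:,2])&(W[:,2]>.02)&(W[:,0]>.35)]
for n,base,y in(('pick',Hs,yaw),('pick0',Hs,0),('pick-90',Hs,-1.57),('pick60',Hs,1.0),('pick90',Hs,1.57),('tray',tray,yaw),('tray0',tray,0),('nest',nest,yaw)):
    r=lean(40,y); g=base+.028*Z; Q=r.inv().apply(W-g)
    m=(abs(Q[:,0])<.05)&(abs(Q[:,1])<.055)&(Q[:,2]<-.045)&(Q[:,2]>-.25); far=(abs(Q[:,0])<.08)&(abs(Q[:,1])<.08)&(Q[:,2]<-.1)&(Q[:,2]>-.35)
    print(n,m.sum(),far.sum(),W[m][:2].round(3),W[far][:2].round(3),tcp_for(base,r).round(4))
print(togo(tcp_for(Hs,lean(40))+[0,0,.1],lean(40)))
E
```

```text
pick 566 1761 [[0.599 0.408 0.114]
 [0.595 0.415 0.113]] [[0.645 0.412 0.115]
 [0.645 0.409 0.115]] [0.4469 0.3681 0.0134]
pick0 1134 3190 [[0.596 0.426 0.119]
 [0.595 0.397 0.117]] [[0.635 0.439 0.119]
 [0.637 0.413 0.119]] [0.4448 0.375  0.0134]
pick-90 0 0 [] [] [0.457  0.3872 0.0134]
pick60 58 592 [[0.566 0.445 0.114]
 [0.564 0.447 0.109]] [[0.598 0.45  0.107]
 [0.596 0.444 0.114]] [0.4504 0.3647 0.0134]
pick90 0 0 [] [] [0.457  0.3628 0.0134]
tray 12 0 [[0.508 0.158 0.037]
 [0.508 0.155 0.036]] [] [0.4564 0.0921 0.0154]
tray0 0 0 [] [] [0.4543 0.099  0.0154]
nest 0 162 [] [[ 0.658 -0.086  0.095]
 [ 0.658 -0.089  0.096]] [ 0.5219 -0.1439  0.0434]
(array([-2.021, -1.039,  0.781]), array([ 0.411,  0.822, -1.134]))
```

```bash
cat > n.py <<'E'
import sys
from h import *
def nxt(pos,rot):
    s=bot.get_state(); print('t',round(s['clock'],2),'pos',s['tool_pos'].round(4),'q',s['joints'].round(2),'F',s['ft_force'].round(1),'w',round(float(s['grip_width']),3)); print('togo',*togo(pos,rot))
E
python3 -m jog '[[[-1,-0.5,0],[0,0,-1],1],[[-1,-0.5,0],[0,0,-1],1],[[-1,-0.5,0],[0,0,-1],1],[[-1,-0.5,0],[0,0,-1],1],[[-1,-0.5,0],[0,0,-1],1],[[-1,-0.5,0],[0,0,-1],1],[[-1,-0.5,0],[0,0,-1],1],[[-1,-0.5,0],[0,0,-1],1]]'
python3 - <<'E'
from n import *
r=lean(40,np.pi/2); nxt(tcp_for(Hs,r)+[0,0,.12],r)
E
```

```text
clock: 0.77
tool_pos: [0.3289, 0.4944, 0.2309]
tool_rot: [0.708, -3.06, 0.001]
ft_force: [0.7, 0.8, 1.5]
grip_width: 1.001
finger_force: 0.0
t 0.77 pos [0.3289 0.4944 0.2309] q [-0.6   0.42 -0.56  1.69  0.25  1.1   0.79] F [0.7 0.8 1.5] w 1.001
togo [-0.382 -1.163  0.649] [ 0.495  0.792 -1.36 ]
```

```bash
python3 -m jog '[[[-0.35,-0.95,0.2],[0.3,0.48,-0.82],1],[[-0.35,-0.95,0.2],[0.3,0.48,-0.82],1],[[-0.35,-0.95,0.2],[0.3,0.48,-0.82],1],[[-0.35,-0.95,0.2],[0.3,0.48,-0.82],1],[[-0.35,-0.95,0.2],[0.3,0.48,-0.82],1],[[-0.35,-0.95,0.2],[0.3,0.48,-0.82],1],[[-0.35,-0.95,0.2],[0.3,0.48,-0.82],1]]'
python3 - <<'E'
from n import *
r=lean(40,np.pi/2); nxt(tcp_for(Hs,r)+[0,0,.12],r)
E
```

```text
clock: 1.35
tool_pos: [0.4372, 0.3911, 0.1993]
tool_rot: [1.477, -2.373, 0.44]
ft_force: [-0.9, -0.0, -0.9]
grip_width: 1.001
finger_force: 0.0
t 1.35 pos [0.4372 0.3911 0.1993] q [-0.54  0.71 -0.56  1.41  0.47  1.56  1.51] F [-0.9 -0.  -0.9] w 1.001
togo [-0.086 -0.157  0.462] [ 0.197  0.308 -0.534]
```

```bash
python3 -m jog '[[[-0.09,-0.16,0.45],[0.2,0.31,-0.53],1],[[-0.09,-0.16,0.45],[0.2,0.31,-0.53],1],[[-0.09,-0.16,0.45],[0.2,0.31,-0.53],1],[[-0.09,-0.16,0.45],[0.2,0.31,-0.53],1],[[-0.09,-0.16,0.45],[0.2,0.31,-0.53],1],[[-0.09,-0.16,0.45],[0.2,0.31,-0.53],1],[[-0.09,-0.16,0.45],[0.2,0.31,-0.53],1]]'
python3 - <<'E'
from n import *
r=lean(40,np.pi/2); nxt(tcp_for(Hs,r)+[0,0,.12],r)
c=cap('wrist'); save(c,'w1.png',None,1.2); print(c['extrinsics'])
W=world(c); m=(W[...,2]>.028)&(W[...,2]<.06); n,l,st,ce=cv2.connectedComponentsWithStats(m.astype(np.uint8))
for k in range(1,n):
    if st[k,4]>300: P=W[l==k]; print(st[k],np.percentile(P,[1,99],axis=0).round(4).tolist(),np.median(P,axis=0).round(4))
E
```

```text
clock: 1.93
tool_pos: [0.4592, 0.3635, 0.1374]
tool_rot: [1.81, -1.832, 0.666]
ft_force: [-0.8, -1.1, 0.2]
grip_width: 0.998
finger_force: 0.0
t 1.93 pos [0.4592 0.3635 0.1374] q [-0.63  0.89 -0.53  1.37  0.68  1.68  1.83] F [-0.8 -1.1  0.2] w 0.998
togo [-0.013  0.015  0.024] [-0.003  0.004 -0.016]
[[-0.99991633  0.0119029   0.00506552  0.4580122 ]
 [ 0.00871744  0.90933976 -0.41596299  0.40285055]
 [-0.00955744 -0.41588403 -0.90936744  0.29079453]
 [ 0.          0.          0.          1.        ]]
[   13     0   118   148 10257] [[0.5912, 0.0588, 0.0289], [0.6577, 0.2247, 0.0594]] [0.6346 0.1721 0.0461]
[ 220    0   95   89 1458] [[0.4244, 0.0501, 0.0282], [0.5098, 0.1581, 0.0384]] [0.47   0.1555 0.035 ]
[ 206  138   49   44 1693] [[0.4792, 0.2177, 0.0286], [0.5157, 0.2539, 0.0371]] [0.4972 0.2379 0.0352]
[ 117  187   41  102 1415] [[0.544, 0.275, 0.0288], [0.5605, 0.3437, 0.0599]] [0.5596 0.3188 0.0513]
[ 252  304   60   62 2916] [[0.4393, 0.3542, 0.0322], [0.4759, 0.3907, 0.0451]] [0.4577 0.3734 0.0356]
```

View pics/w1.png

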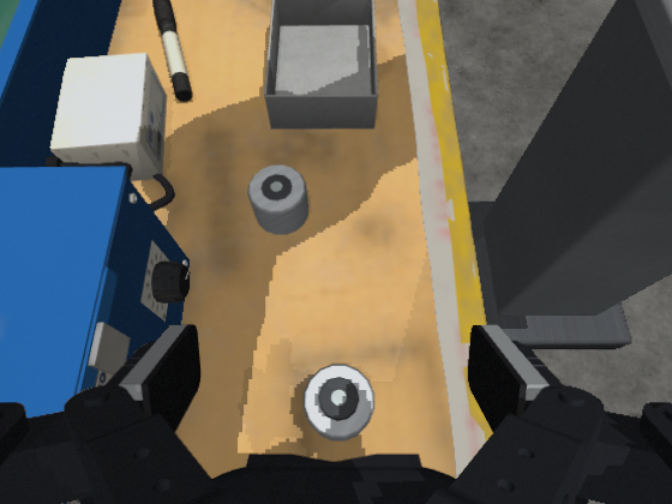

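The proud-plug housing is at (340,400), centred between the open fingers, and the flush one is at (278,200). Cloud centre is (.4577,.373). Next I'll compute the descent.

```bash
sed -i 's/Hs=np.array(\[.457,.375,0\])/Hs=np.array([.4577,.3735,0])/' h.py
python3 - <<'E'
from n import *
r=lean(40,np.pi/2); nxt(tcp_for(Hs,r),r)
E
```

```text
t 1.98 pos [0.4599 0.363  0.1379] q [-0.63  0.89 -0.53  1.37  0.69  1.68  1.83] F [ 0.5  0.2 -0.1] w 1.0
togo [-0.522  0.023  0.645] [-0.003  0.004 -0.017]
```

```bash
python3 -m jog '[[[-0.13,0.01,0.16],[0,0,-0.015],1],[[-0.26,0.02,0.32],[0,0,-0.015],1],[[-0.39,0.02,0.48],[0,0,-0.015],1],[[-0.48,0.023,0.6],[0,0,-0.015],1],[[-0.522,0.023,0.645],[0,0,-0.015],1],[[-0.522,0.023,0.645],[0,0,-0.015],1],[[-0.522,0.023,0.645],[0,0,-0.015],1]]'
python3 -m jog '[[[0,0,0],[0,0,0],-0.2],[[0,0,0],[0,0,0],-1],[[0,0,0],[0,0,0],-1],[[0,0,0],[0,0,0],-1],[[0,0,0],[0,0,0],-1],[[0,0,0],[0,0,0],-1],[[0,0,0],[0,0,0],-1],[[0,0,0],[0,0,0],-1],[[0,0,0],[0,0,0],-1],[[0,0,0],[0,0,0],-1]]'
python3 - <<'E'
from n import *
r=lean(40,np.pi/2); nxt(tcp_for(Hs,r)+[0,0,.12],r)
c=cap('wrist'); save(c,'w2.png',None,1.2)
E
```

```text
clock: 2.57
tool_pos: [0.4574, 0.361, 0.0136]
tool_rot: [1.82, -1.817, 0.661]
ft_force: [-0.1, 0.4, -0.2]
grip_width: 1.0
finger_force: 0.0
clock: 3.4
tool_pos: [0.4571, 0.362, 0.0139]
tool_rot: [1.822, -1.816, 0.662]
ft_force: [-0.3, 1.0, 6.2]
grip_width: 0.443
finger_force: 60.8
t 3.4 pos [0.4571 0.362  0.0139] q [-0.65  1.04 -0.5   1.38  0.74  1.54  1.77] F [-0.3  1.   6.2] w 0.443
togo [ 0.514 -0.005 -0.609] [-0.004  0.003  0.003]
```

View pics/w2.png

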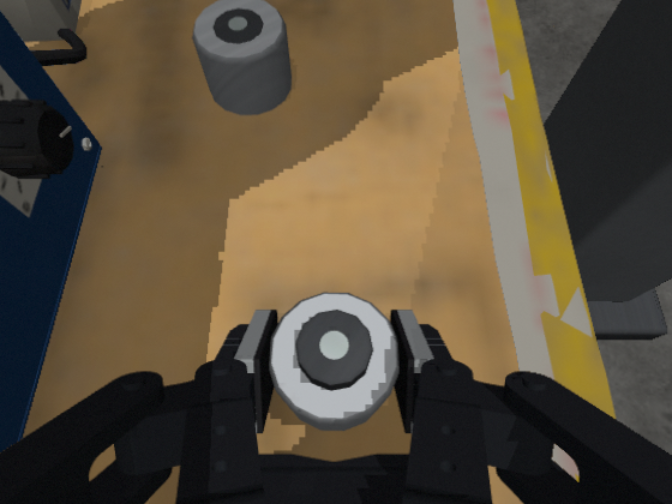

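The housing is gripped centrally and upright: plug centre (335,345), pads on both sides. Lifting now.

```bash
python3 -m jog '[[[0.06,0,-0.07],[0,0,0],-1],[[0.16,0,-0.19],[0,0,0],-1],[[0.28,0,-0.33],[0,0,0],-1],[[0.4,0,-0.48],[0,0,0],-1],[[0.52,0,-0.62],[0,0,0],-1],[[0.64,0,-0.766],[0,0,0],-1],[[0.64,0,-0.766],[0,0,0],-1]]'
python3 - <<'E'
from n import *
r=lean(40); p=tcp_for(nest,r)-r.apply([0,0,.15]); print(p,f); nxt(p+.05*Z,r)
s=bot.get_state(); r0=R.from_rotvec(s['tool_rot']); print((r0.inv()*lean(40,np.radians(62))).as_rotvec()/np.radians(45))
for t in ((.5,.23,.19),(.53,.15,.19)): print(r0.inv().apply(np.array(t)-s['tool_pos'])/.15)
E
```

```text
clock: 4.03
tool_pos: [0.458, 0.3634, 0.1686]
tool_rot: [1.825, -1.822, 0.662]
ft_force: [1.8, 1.2, -1.3]
grip_width: 0.446
finger_force: 60.5
[ 0.60156175 -0.08954819  0.15835182] [0.82609829 0.56352605 0.        ]
t 4.03 pos [0.458  0.3634 0.1686] q [-0.62  0.85 -0.55  1.37  0.68  1.72  1.85] F [ 1.8  1.2 -1.3] w 0.446
togo [ 2.495 -0.948  1.725] [-0.8    0.012  0.95 ]
[-0.40588508  0.01069276  0.47718167]
[ 0.77607213 -0.27775422  0.45800136]
[ 1.18696028 -0.47599192  0.79905442]
```

```bash
python3 -m jog '[[[0.08,-0.03,0.05],[-0.03,0,0.03],-1],[[0.2,-0.07,0.12],[-0.1,0,0.12],-1],[[0.35,-0.13,0.22],[-0.2,0,0.24],-1],[[0.5,-0.18,0.32],[-0.3,0,0.35],-1],[[0.65,-0.24,0.41],[-0.3,0,0.35],-1],[[0.8,-0.3,0.5],[-0.3,0,0.35],-1],[[0.95,-0.35,0.6],[-0.3,0,0.35],-1],[[0.95,-0.35,0.6],[-0.3,0,0.35],-1]]'
python3 - <<'E'
from n import *
r=lean(40); p=tcp_for(nest,r)-r.apply([0,0,.15]); nxt(p+.04*Z,r)
E
```

```text
clock: 4.7
tool_pos: [0.5125, 0.1857, 0.1851]
tool_rot: [1.421, -2.071, 0.521]
ft_force: [1.5, -0.8, -2.0]
grip_width: 0.444
finger_force: 60.5
t 4.7 pos [0.5125 0.1857 0.1851] q [-0.34  0.77 -0.46  1.45  0.58  1.69  1.84] F [ 1.5 -0.8 -2. ] w 0.444
togo [ 1.2   -1.214  0.902] [-0.496 -0.007  0.588]
```

```bash
python3 -m jog '[[[0.06,-0.06,0.04],[-0.03,0,0.03],-1],[[0.16,-0.16,0.12],[-0.1,0,0.12],-1],[[0.3,-0.3,0.22],[-0.2,0,0.24],-1],[[0.44,-0.44,0.33],[-0.3,0,0.35],-1],[[0.58,-0.58,0.43],[-0.4,0,0.47],-1],[[0.7,-0.7,0.52],[-0.49,0,0.58],-1],[[0.8,-0.8,0.6],[-0.49,0,0.58],-1],[[0.8,-0.8,0.6],[-0.49,0,0.58],-1]]'
python3 - <<'E'
from n import *
r=lean(40); p=tcp_for(nest,r)-r.apply([0,0,.15]); nxt(p,r)
E
```

```text
clock: 5.37
tool_pos: [0.5713, 0.0019, 0.1918]
tool_rot: [0.729, -2.345, 0.269]
ft_force: [0.1, -0.9, -2.9]
grip_width: 0.445
finger_force: 60.7
t 5.37 pos [0.5713 0.0019 0.1918] q [-0.03  0.82 -0.3   1.27  0.41  1.77  1.79] F [ 0.1 -0.9 -2.9] w 0.445
togo [-0.008 -0.616  0.286] [-0.004 -0.008  0.003]
```

```bash
python3 -m jog '[[[0,-0.06,0.03],[0,0,0],-1],[[0,-0.2,0.1],[0,0,0],-1],[[0,-0.35,0.16],[0,0,0],-1],[[-0.005,-0.5,0.23],[0,0,0],-1],[[-0.005,-0.615,0.285],[0,0,0],-1],[[-0.005,-0.615,0.285],[0,0,0],-1],[[-0.005,-0.615,0.285],[0,0,0],-1]]'
python3 -m jog '[[[0,0,0.08],[0,0,0],-1],[[0,0,0.2],[0,0,0],-1],[[0,0,0.34],[0,0,0],-1],[[0,0,0.48],[0,0,0],-1],[[0,0,0.6],[0,0,0],-1],[[0,0,0.67],[0,0,0],-1],[[0,0,0.67],[0,0,0],-1],[[0,0,0.67],[0,0,0],-1]]'
python3 - <<'E'
from n import *
r=lean(40); nxt(tcp_for(nest,r)+.012*Z,r)
c=cap('wrist'); b=cap('side')
A=cv2.resize(c['frame'],None,fx=.8,fy=.8); B=cv2.resize(b['frame'][150:260,235:325],(275,336),interpolation=cv2.INTER_CUBIC)
cv2.imwrite('pics/n1.png',np.hstack([A,B])[:,:,::-1])
E
```

```text
clock: 5.95
tool_pos: [0.6002, -0.0794, 0.1574]
tool_rot: [0.746, -2.341, 0.264]
ft_force: [0.5, 0.3, -1.7]
grip_width: 0.443
finger_force: 60.6
clock: 6.62
tool_pos: [0.5479, -0.1147, 0.082]
tool_rot: [0.75, -2.342, 0.265]
ft_force: [1.1, -0.6, -1.3]
grip_width: 0.446
finger_force: 60.6
t 6.62 pos [ 0.5479 -0.1147  0.082 ] q [ 0.1   0.89 -0.26  1.42  0.5   1.53  1.86] F [ 1.1 -0.6 -1.3] w 0.446
togo [ 0.08  -0.06   0.299] [-0.009 -0.004  0.024]
```

View pics/n1.png

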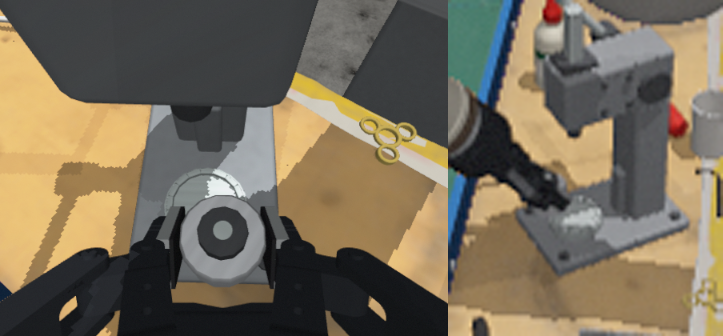

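The wrist view shows the housing at (223,230) and the nest at (205,195), so it needs a lateral correction of about 9 mm. The side view shows a clear approach.

```bash
python3 -m jog '[[[0.04,-0.03,0],[0,0,0.02],-1],[[0.08,-0.06,0],[0,0,0.02],-1],[[0.08,-0.06,0.06],[0,0,0.02],-1],[[0.08,-0.06,0.1],[0,0,0.02],-1],[[0.08,-0.06,0.1],[0,0,0.02],-1],[[0.08,-0.06,0.1],[0,0,0.02],-1]]'
python3 - <<'E'
from n import *
r=lean(40); nxt(tcp_for(nest,r)+.012*Z,r)
c=cap('wrist'); W=world(c); s=bot.get_state(); tcp=s['tool_pos']; print(R.from_rotvec(s['tool_rot']).as_matrix().round(3))
# nest rim/disc pts
m=(W[...,2]>.024)&(W[...,2]<.040)&(np.hypot(W[...,0]-.532,W[...,1]+.137)<.045); P=W[m]; Q=np.stack([(P-nest)@f,(P-nest)@py],1)
print('disc n',len(P),'f,py lo',np.percentile(Q,1,axis=0),'hi',np.percentile(Q,99,axis=0))
def circ(Q):
    A=np.c_[2*Q,np.ones(len(Q))]; x=np.linalg.lstsq(A,(Q**2).sum(1),rcond=None)[0]; return x[:2],np.sqrt(x[2]+x[:2]@x[:2])
# outer edge: farthest in angular bins
best=[]
for a in np.arange(0,360,6):
    d=np.array([np.cos(np.radians(a)),np.sin(np.radians(a))]); ang=np.degrees(np.arctan2(Q[:,1],Q[:,0]))%360
    k=abs((ang-a+180)%360-180)<3
    if k.sum()>5: best.append(d*np.percentile(np.hypot(*Q[k].T),97))
best=np.array(best); b2=best[np.hypot(*best.T)>.024]; print('rim circle',circ(b2),len(b2))
# housing top face
h=tcp+np.array([0,0,.02]); m=(abs(W[...,2]-(tcp[2]-.0139+.034))<.006)&(np.hypot(W[...,0]-tcp[0]-.0117*f[0],W[...,1]-tcp[1]-.0117*f[1])<.0215)
P=W[m]; Q=np.stack([(P-tcp)@f,(P-tcp)@py],1); print('housing rel tcp f,py',np.percentile(Q,[1,99],axis=0).mean(0),np.percentile(Q,99,axis=0)-np.percentile(Q,1,axis=0),np.median(P[:,2])-tcp[2],len(P))
A=np.c_[P,np.ones(len(P))];n=np.linalg.svd(P-P.mean(0),full_matrices=False)[2][2];print('normal',n)
save(c,'n2.png',None,1.2)
E
```

```text
clock: 7.22
tool_pos: [0.5366, -0.1344, 0.0775]
tool_rot: [0.729, -2.347, 0.272]
ft_force: [0.8, 0.6, -1.5]
grip_width: 0.445
finger_force: 60.7
t 7.22 pos [ 0.5366 -0.1344  0.0775] q [ 0.13  0.88 -0.25  1.46  0.51  1.5   1.86] F [ 0.8  0.6 -1.5] w 0.445
togo [-0.006  0.004  0.188] [-0.008 -0.006  0.002]
[[-0.63  -0.568 -0.53 ]
 [-0.432  0.823 -0.369]
 [ 0.646 -0.004 -0.764]]
disc n 391 f,py lo [-0.03082014 -0.0192318 ] hi [0.01819702 0.02718524]
rim circle (array([-0.00176485,  0.00332341]), np.float64(0.029100344514054313)) 16
housing rel tcp f,py [0.01053032 0.00067944] [0.03683252 0.03818338] 0.020966018630326266 6673
normal [0.01258702 0.01340479 0.99983093]
```

View pics/n2.png

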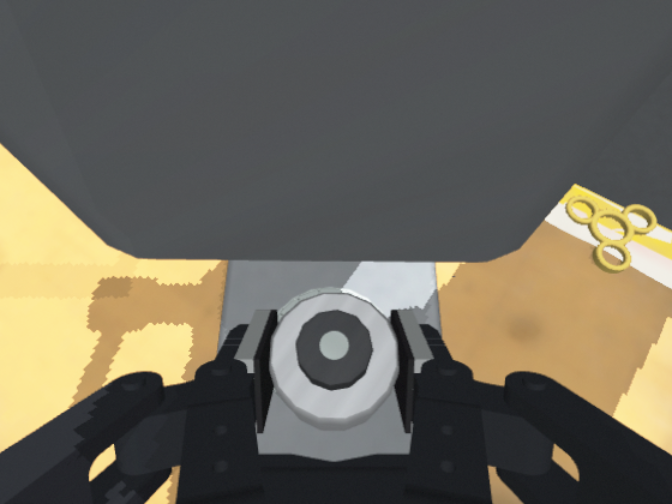

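The housing is centred over the nest to within about 2 mm (housing at u=335, base edges at 228 and 437). I'll check laterally using the base edges.

Run:
```python
from n import *
c=dict(np.load('wrist.npz')); W=world(c); s=bot.get_state()
F=(W-nest)@f; Y=(W-nest)@py; m=(W[...,2]>.008)&(W[...,2]<.024)
for a in (-.045,-.04,-.035,-.03,.0,.01):
    k=m&(abs(F-a)<.0025)&(abs(Y)<.08)
    if k.sum()>5: print(a,k.sum(),Y[k].min().round(4),Y[k].max().round(4))
print('tool py',(s['tool_pos']-nest)@py,'f',(s['tool_pos']-nest)@f)
m=(W[...,2]>.028)&(W[...,2]<.040)
for a in np.arange(-.032,-.01,.003):
    k=m&(abs(F-a)<.0015)&(abs(Y)<.035)
    if k.sum()>3: print('disc',a.round(3),k.sum(),Y[k].min().round(4),Y[k].max().round(4),np.median(W[k][:,2]).round(4))
```

```text
-0.045 1267 -0.0516 0.058
-0.04 1331 -0.0515 0.0583
-0.035 1174 -0.0515 0.0583
-0.03 905 -0.0517 0.0581
tool py 0.00046001650720750185 f 0.005864512532285832
disc -0.032 6 0.002 0.0049 0.031
disc -0.029 84 -0.0094 0.0162 0.0316
disc -0.026 126 -0.015 0.0212 0.0351
disc -0.023 65 -0.0177 0.0244 0.0348
disc -0.02 48 -0.0197 0.027 0.0349
disc -0.017 37 -0.0213 0.0275 0.0349
disc -0.014 13 0.0251 0.027 0.0352
```

```bash
sed -i 's/^nest=.*\]); Hs/nest=np.array([.5332,-.1387,.030]); Hs/' h.py
python3 - <<'E'
from n import *
r=lean(40); nxt(tcp_for(nest,r)+.010*Z,r)
E
```

```text
t 7.27 pos [ 0.5371 -0.1341  0.0777] q [ 0.13  0.88 -0.25  1.46  0.51  1.5   1.86] F [ 1.   0.  -1.2] w 0.446
togo [-0.012 -0.01   0.201] [-0.008 -0.005  0.002]
```

```bash
python3 -m jog '[[[-0.01,-0.011,0.04],[0,0,0],-1],[[-0.012,-0.011,0.1],[-0.007,-0.005,0],-1],[[-0.012,-0.011,0.16],[-0.007,-0.005,0],-1],[[-0.012,-0.011,0.2],[-0.007,-0.005,0],-1],[[-0.012,-0.011,0.2],[-0.007,-0.005,0],-1],[[-0.012,-0.011,0.2],[-0.007,-0.005,0],-1]]'
python3 - <<'E'
from n import *
r=lean(40); nxt(tcp_for(nest,r),r)
E
```

```text
clock: 7.77
tool_pos: [0.5229, -0.1462, 0.0535]
tool_rot: [0.728, -2.351, 0.264]
ft_force: [0.8, -0.6, -1.4]
grip_width: 0.448
finger_force: 60.7
t 7.77 pos [ 0.5229 -0.1462  0.0535] q [ 0.14  0.89 -0.24  1.5   0.52  1.45  1.85] F [ 0.8 -0.6 -1.4] w 0.448
togo [-0.045  0.003  0.049] [-0.001 -0.001  0.002]
```

```bash
python3 -m jog '[[[-0.013,0.002,0.015],[0,0,0],-1],[[-0.026,0.002,0.029],[0,0,0],-1],[[-0.031,0.002,0.035],[0,0,0],-1],[[-0.031,0.002,0.035],[0,0,0],-1]]'
python3 -m jog '[[[-0.004,0,0.005],[0,0,0],-1],[[-0.009,0,0.01],[0,0,0],-1],[[-0.011,0,0.013],[0,0,0],-1],[[-0.011,0,0.013],[0,0,0],-1]]'
python3 - <<'E'
from n import *
r=lean(40); nxt(tcp_for(nest,r),r)
E
```

```text
clock: 8.1
tool_pos: [0.5237, -0.1451, 0.0466]
tool_rot: [0.729, -2.352, 0.265]
ft_force: [0.1, 1.0, -1.4]
grip_width: 0.442
finger_force: 60.7
clock: 8.43
tool_pos: [0.5237, -0.1454, 0.0443]
tool_rot: [0.728, -2.352, 0.265]
ft_force: [-0.2, 1.1, -1.8]
grip_width: 0.448
finger_force: 60.7
t 8.43 pos [ 0.5237 -0.1454  0.0443] q [ 0.14  0.91 -0.24  1.5   0.53  1.44  1.84] F [-0.2  1.1 -1.8] w 0.448
togo [-0.001  0.001  0.007] [-0.002  0.001  0.002]
```

```bash
python3 -m jog '[[[-0.004,0,0.005],[0,0,0],-1],[[-0.004,0,0.005],[0,0,0],-1],[[-0.007,0,0.008],[0,0,0],-1],[[-0.007,0,0.008],[0,0,0],-1]]'
python3 - <<'E'
from n import *
r=lean(40); nxt(tcp_for(nest,r),r)
E
```

```text
clock: 8.77
tool_pos: [0.5238, -0.1454, 0.0439]
tool_rot: [0.728, -2.352, 0.266]
ft_force: [-0.5, 0.2, 6.0]
grip_width: 0.448
finger_force: 61.3
t 8.77 pos [ 0.5238 -0.1454  0.0439] q [ 0.14  0.91 -0.24  1.49  0.53  1.44  1.84] F [-0.5  0.2  6. ] w 0.448
togo [0.001 0.002 0.005] [-0.002  0.     0.001]
```

Contact (6 N) came exactly at floor height, so the housing is seated. Releasing and backing out along the tool axis.

```bash
python3 -m jog '[[[0,0,0],[0,0,0],0.1],[[0,0,0],[0,0,0],0.4],[[0,0,0],[0,0,0],0.6],[[0,0,0],[0,0,0],0.6],[[0,0,0],[0,0,0],0.6],[[0,0,0],[0,0,0],0.6],[[0,0,-0.03],[0,0,0],0.6],[[0,0,-0.1],[0,0,0],0.6],[[0,0,-0.2],[0,0,0],0.6],[[0,0,-0.3],[0,0,0],0.6],[[0,0,-0.4],[0,0,0],0.6],[[0,0,-0.4],[0,0,0],0.6]]'
python3 - <<'E'
from n import *
c=cap('wrist'); save(c,'n3.png',None,1.)
W=world(c);P=W[(abs(W[...,2]-.064)<.005)&(np.hypot(W[...,0]-.533,W[...,1]+.139)<.03)]
F=(P-nest)@f;Y=(P-nest)@py; print('housing f,py',np.percentile(F,[1,99]),np.percentile(Y,[1,99]),np.median(P[:,2]))
# grip pose above
g=nest+.016*f+.125*py; g[2]=.315; q=lean(0); print('grip',g); nxt(g+[0,0,.06],q)
E
```

```text
clock: 9.77
tool_pos: [0.5591, -0.1214, 0.0914]
tool_rot: [0.732, -2.358, 0.267]
ft_force: [0.6, 1.2, 0.1]
grip_width: 0.798
finger_force: 0.0
housing f,py [-0.0183745   0.01867532] [-0.01747166  0.0196792 ] 0.06511961995067869
grip [ 0.61685833 -0.23294587  0.315     ]
t 9.82 pos [ 0.5577 -0.1222  0.0902] q [ 0.11  0.89 -0.26  1.4   0.5   1.55  1.87] F [ 0.2 -0.9 -0.6] w 0.802
togo [ 1.284 -0.835 -1.4  ] [-0.004 -0.883  0.003]
```

View pics/n3.png

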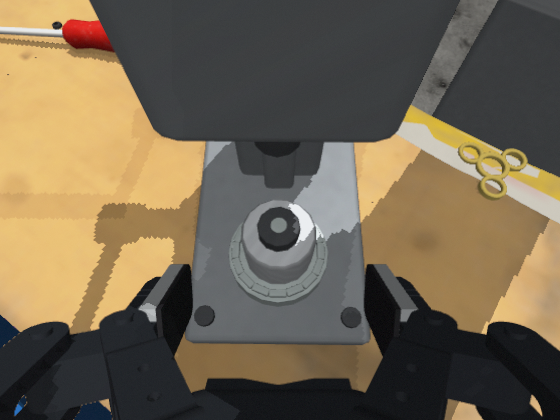

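The housing stands upright in the nest at (279,245), released, plug still proud. Next is the lever.

```bash
python3 -m jog '[[[0,0,-0.2],[0,0,0],0.6],[[0,0,-0.4],[0,0,0],0.6],[[0,0,-0.6],[0,0,0],0.6],[[0.2,0,-0.75],[0,0,0],0.6],[[0.4,0,-0.9],[0,0,0],0.6],[[0.55,0,-1],[0,0,0],0.6]]'
python3 -m jog '[[[0.2,0,-0.2],[0,0.2,0],0.6],[[0.4,0,-0.4],[0,0.4,0],0.6],[[0.5,0,-0.5],[0,0.6,0],0.6],[[0.5,0,-0.5],[0,0.88,0],0.6],[[0.5,0,-0.5],[0,0.88,0],0.6],[[0.5,0,-0.5],[0,0.88,0],0.6]]'
python3 - <<'E'
from n import *
g=nest+.016*f+.137*py; g[2]=.293; print(g); nxt(g+[0,0,.09],lean(0,yaw-np.pi/2)); print(bot.get_state()['tool_rot'],lean(0).as_rotvec())
E
```

```text
clock: 10.32
tool_pos: [0.5827, -0.105, 0.2587]
tool_rot: [0.729, -2.353, 0.266]
ft_force: [1.1, -0.7, 0.7]
grip_width: 0.8
finger_force: 0.0
clock: 10.82
tool_pos: [0.5547, -0.1322, 0.2993]
tool_rot: [0.621, -1.969, 0.304]
ft_force: [-0.6, -2.7, -2.5]
grip_width: 0.799
finger_force: 0.0
[ 0.62362064 -0.24285905  0.293     ]
t 10.82 pos [ 0.5547 -0.1322  0.2993] q [-0.4   1.    0.68  1.11  0.18  2.01  2.46] F [-0.6 -2.7 -2.5] w 0.799
togo [ 0.544 -0.838 -0.263] [-1.022 -1.14   1.795]
[ 0.62098725 -1.96886555  0.30400949] [ 0.92637493 -3.00190504 -0.        ]
```

I turned with the wrong sign, so I'm undoing that first.

Run:
```python
from n import *
nxt(np.array([.60,-.09,.33]),lean(40)); nxt(np.array([.60,-.09,.38]),lean(20))
```

```text
t 10.82 pos [ 0.5547 -0.1322  0.2993] q [-0.4   1.    0.68  1.11  0.18  2.01  2.46] F [-0.6 -2.7 -2.5] w 0.799
togo [-0.01   0.081 -0.454] [ 0.063 -0.498  0.037]
t 10.82 pos [ 0.5547 -0.1322  0.2993] q [-0.4   1.    0.68  1.11  0.18  2.01  2.46] F [-0.6 -2.7 -2.5] w 0.799
togo [ 0.285  0.099 -0.608] [ 0.07  -0.943  0.026]
```

```bash
python3 -m jog '[[[0,0.03,-0.15],[0.02,-0.12,0.01],0.6],[[0,0.06,-0.3],[0.04,-0.25,0.02],0.6],[[0,0.08,-0.45],[0.06,-0.4,0.03],0.6],[[0.1,0.09,-0.5],[0.06,-0.5,0.03],0.6],[[0.2,0.1,-0.55],[0.06,-0.6,0.03],0.6],[[0.28,0.1,-0.6],[0.06,-0.7,0.03],0.6],[[0.28,0.1,-0.6],[0.06,-0.9,0.03],0.6],[[0.28,0.1,-0.6],[0.06,-0.9,0.03],0.6],[[0.28,0.1,-0.6],[0.06,-0.9,0.03],0.6]]'
python3 - <<'E'
from n import *
nxt(np.array([.60,-.09,.38]),lean(0));
E
```

```text
clock: 11.57
tool_pos: [0.5988, -0.0913, 0.3821]
tool_rot: [0.809, -2.658, 0.151]
ft_force: [0.4, -0.3, 0.2]
grip_width: 0.798
finger_force: 0.0
t 11.57 pos [ 0.5988 -0.0913  0.3821] q [-0.41  0.57  0.67  1.24 -0.07  1.7   2.38] F [ 0.4 -0.3  0.2] w 0.798
togo [-0.016  0.002  0.009] [ 0.004 -0.477 -0.01 ]
```

```bash
python3 -m jog '[[[0,0,0],[0,-0.16,0],0.6],[[0,0,0],[0,-0.32,0],0.6],[[0,0,0],[0,-0.48,0],0.6],[[0,0,0],[0,-0.48,0],0.6],[[0,0,0],[0,-0.48,0],0.6]]'
python3 -m jog '[[[0,0,0],[0,0,0.16],0.6],[[0,0,0],[0,0,0.32],0.6],[[0,0,0],[0,0,0.48],0.6],[[0,0,0],[0,0,0.64],0.6],[[0,0,0],[0,0,0.8],0.6],[[0,0,0],[0,0,0.96],0.6],[[0,0,0],[0,0,0.96],0.6]]'
python3 - <<'E'
from n import *
g=nest+.016*f+.137*py; g[2]=.293; print(g); nxt(g+[0,0,.09],lean(0,yaw-np.pi/2))
E
```

```text
clock: 11.98
tool_pos: [0.5983, -0.0898, 0.3791]
tool_rot: [0.915, -2.999, -0.006]
ft_force: [-0.5, 0.5, 1.4]
grip_width: 0.801
finger_force: 0.0
clock: 12.57
tool_pos: [0.6009, -0.0863, 0.3777]
tool_rot: [-0.25, -3.123, 0.002]
ft_force: [0.0, -0.4, -0.4]
grip_width: 0.798
finger_force: 0.0
[ 0.62362064 -0.24285905  0.293     ]
t 12.57 pos [ 0.6009 -0.0863  0.3777] q [-0.49  0.37  0.79  1.49 -0.26  1.4   1.73] F [ 0.  -0.4 -0.4] w 0.798
togo [-0.315 -1.007 -0.036] [-0.006 -0.009  1.035]
```

```bash
python3 -m jog '[[[-0.05,-0.15,0],[0,0,0.16],0.6],[[-0.1,-0.33,0],[0,0,0.32],0.6],[[-0.16,-0.5,0],[0,0,0.48],0.6],[[-0.22,-0.66,0],[0,0,0.64],0.6],[[-0.27,-0.83,-0.03],[0,0,0.8],0.6],[[-0.31,-0.98,-0.035],[0,0,1],0.6],[[-0.315,-1,-0.035],[0,0,1],0.6],[[-0.315,-1,-0.035],[0,0,1],0.6],[[-0.315,-1,-0.035],[0,0,1],0.6]]'
python3 - <<'E'
from n import *
g=nest+.016*f+.137*py; g[2]=.293; nxt(g,lean(0,yaw-np.pi/2))
c=cap('wrist'); W=world(c); save(c,'l1.png',None,1)
P=W[(W[...,2]>.3)&(W[...,2]<.35)&(np.hypot(W[...,0]-g[0],W[...,1]-g[1])<.08)]; F=(P-nest)@f;Y=(P-nest)@py
for a in(.09,.11,.13,.15,.165):
    k=abs(Y-a)<.005
    if k.sum()>5: print(a,np.percentile(F[k],[1,99]).round(4),P[k][:,2].max().round(4))
print(Y.min(),Y.max())
E
```

```text
clock: 13.32
tool_pos: [0.6239, -0.2428, 0.3828]
tool_rot: [-1.418, -2.796, 0.003]
ft_force: [0.5, -0.7, -0.2]
grip_width: 0.801
finger_force: 0.0
t 13.32 pos [ 0.6239 -0.2428  0.3828] q [-0.25  0.56  0.95  1.32 -0.44  1.49  1.29] F [ 0.5 -0.7 -0.2] w 0.801
togo [-0.003  0.002  0.599] [-0.006 -0.007  0.043]
0.09 [0.0042 0.0237] 0.3275
0.11 [0.0041 0.0236] 0.3276
0.13 [0.0039 0.0236] 0.3274
0.15 [0.0037 0.0234] 0.3273
0.165 [0.0041 0.0233] 0.3277
0.06866075636233793 0.17208449893974548
```

View pics/l1.png

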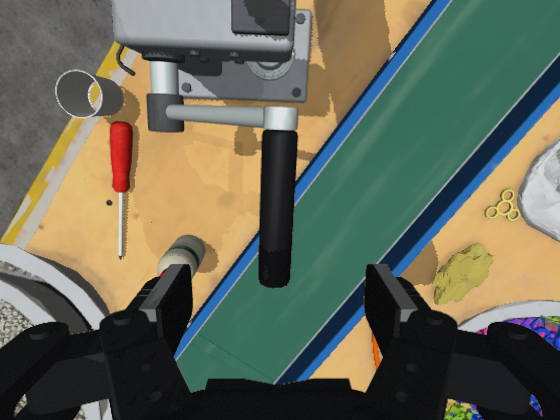

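The bar runs from (280,130) to (275,285), midway between the fingers, and the bottle is at (185,250). I'll lower and grasp while checking bottle clearance.

```bash
python3 -m jog '[[[0,-0.006,0.1],[0,0,0.02],0.6],[[0,-0.013,0.23],[0,0,0.04],0.6],[[0,-0.013,0.36],[0,0,0.04],0.6],[[0,-0.013,0.48],[0,0,0.04],0.6],[[0,-0.013,0.57],[0,0,0.04],0.6],[[0,-0.013,0.59],[0,0,0.04],0.6],[[0,-0.013,0.59],[0,0,0.04],0.6],[[0,-0.013,0.59],[0,0,0.04],0.6]]'
python3 - <<'E'
from n import *
W=world(dict(np.load('wrist.npz'))); P=W[225:300,150:215].reshape(-1,3); P=P[(P[:,2]>.04)&(P[:,2]<.17)]
print('bottle f,py',np.percentile((P-nest)@f,[2,98]),np.percentile((P-nest)@py,[2,98]),P[:,2].max())
W=world(dict(np.load('top.npz'))); P=W[195:220,380:410].reshape(-1,3); P=P[(P[:,2]>.04)&(P[:,2]<.17)]
print('bottle f,py',np.percentile((P-nest)@f,[2,98]),np.percentile((P-nest)@py,[2,98]),P[:,2].max())
g=nest+.014*f+.137*py; g[2]=.293; nxt(g,lean(0,yaw-np.pi/2))
s=bot.get_state(); print(R.from_rotvec(s['tool_rot']).as_matrix().round(3))
E
```

```text
clock: 14.03
tool_pos: [0.6218, -0.2445, 0.2965]
tool_rot: [-1.468, -2.773, 0.001]
ft_force: [0.3, -0.2, 0.3]
grip_width: 0.801
finger_force: 0.0
bottle f,py [-0.13386697 -0.09033962] [0.24758385 0.28509022] 0.11576458989270605
bottle f,py [-0.13466069 -0.08512606] [0.2454866  0.33337743] 0.1510793307381928
t 14.03 pos [ 0.6218 -0.2445  0.2965] q [-0.26  0.6   0.93  1.45 -0.49  1.33  1.3 ] F [ 0.3 -0.2  0.3] w 0.801
togo [0.002 0.003 0.023] [-0.003 -0.004 -0.002]
[[-0.562  0.827 -0.004]
 [ 0.827  0.562  0.001]
 [ 0.003 -0.002 -1.   ]]
```

```bash
python3 -m jog '[[[0,0,0.02],[0,0,0],0],[[0,0,0.02],[0,0,0],-0.5],[[0,0,0.02],[0,0,0],-1],[[0,0,0.02],[0,0,0],-1],[[0,0,0.02],[0,0,0],-1],[[0,0,0.02],[0,0,0],-1],[[0,0,0.02],[0,0,0],-1],[[0,0,0.02],[0,0,0],-1],[[0,0,0.02],[0,0,0],-1]]'
python3 -m jog '[[[0,0,0],[0,0,0],-1],[[0,0.035,0.034],[0,0,0],-1],[[0,0.073,0.068],[0,0,0],-1],[[0,0.139,0.143],[0,0,0],-1],[[0,0.139,0.143],[0,0,0],-1]]'
python3 - <<'E'
from n import *
g=nest+.014*f+.137*py; g[2]=.293; nxt(g,lean(0,yaw-np.pi/2))
E
```

```text
clock: 14.78
tool_pos: [0.6227, -0.2442, 0.2936]
tool_rot: [-1.469, -2.774, -0.001]
ft_force: [4.9, 3.1, 2.6]
grip_width: 0.213
finger_force: 58.6
clock: 15.2
tool_pos: [0.6395, -0.2329, 0.2713]
tool_rot: [-1.468, -2.774, 0.003]
ft_force: [2.2, 0.5, 9.1]
grip_width: 0.214
finger_force: 61.5
t 15.2 pos [ 0.6395 -0.2329  0.2713] q [-0.26  0.64  0.91  1.45 -0.51  1.3   1.28] F [2.2 0.5 9.1] w 0.214
togo [ 0.005 -0.139 -0.144] [-0.004 -0.002 -0.002]
```

```bash
python3 -m jog '[[[0,0.03,0.04],[0,0,0],-1],[[0,0.059,0.081],[0,0,0],-1],[[0,0.085,0.124],[0,0,0],-1],[[0,0.109,0.168],[0,0,0],-1],[[0,0.15,0.259],[0,0,0],-1],[[0,0.182,0.354],[0,0,0],-1],[[0,0.204,0.451],[0,0,0],-1],[[0,0.216,0.55],[0,0,0],-1],[[0,0.218,0.65],[0,0,0],-1],[[0,0.215,0.7],[0,0,0],-1],[[0,0.21,0.75],[0,0,0],-1],[[0,0.21,0.75],[0,0,0],-1]]'
python3 - <<'E'
from n import *
g=nest+.014*f+.137*py; g[2]=.293; nxt(g,lean(0,yaw-np.pi/2))
E
```

```text
clock: 16.2
tool_pos: [0.667, -0.2146, 0.1597]
tool_rot: [1.469, 2.777, 0.002]
ft_force: [7.6, 3.1, 8.7]
grip_width: 0.218
finger_force: 72.3
t 16.2 pos [ 0.667  -0.2146  0.1597] q [-0.25  0.77  0.83  1.5  -0.6   1.14  1.3 ] F [7.6 3.1 8.7] w 0.218
togo [ 0.007 -0.358 -0.889] [ 0.002 -0.    -0.001]
```

```bash
python3 -m jog '[[[0,-0.004,0.025],[0,0,0],-1],[[0,-0.008,0.05],[0,0,0],-1],[[0,-0.013,0.074],[0,0,0],-1],[[0,-0.018,0.098],[0,0,0],-1],[[0,-0.024,0.123],[0,0,0],-1],[[0,-0.03,0.147],[0,0,0],-1],[[0,-0.038,0.17],[0,0,0],-1],[[0,-0.046,0.19],[0,0,0],-1],[[0,-0.046,0.19],[0,0,0],-1]]'
python3 - <<'E'
from n import *
g=nest+.014*f+.137*py; g[2]=.293; nxt(g,lean(0,yaw-np.pi/2))
c=cap('side'); W=world(c); cv2.imwrite('pics/p1.png',cv2.resize(c['frame'][130:260,220:330],None,fx=4,fy=4)[:,:,::-1])
E
```

```text
clock: 16.95
tool_pos: [0.664, -0.2167, 0.1326]
tool_rot: [1.465, 2.775, 0.007]
ft_force: [11.6, 4.2, 5.5]
grip_width: 0.214
finger_force: 74.9
t 16.95 pos [ 0.664  -0.2167  0.1326] q [-0.23  0.79  0.81  1.53 -0.63  1.09  1.33] F [11.6  4.2  5.5] w 0.214
togo [ 0.006 -0.327 -1.072] [0.008 0.002 0.001]
```

```bash
python3 -m jog '[[[0,0.008,0.01],[0,0,0],-1],[[0,0.016,0.02],[0,0,0],-1],[[0,0.016,0.03],[0,0,0],-1],[[0,0.016,0.03],[0,0,0],-1],[[0,0.016,0.03],[0,0,0],-1]]'
python3 - <<'E'
from n import *
g=nest+.014*f+.137*py; g[2]=.293; nxt(g,lean(0,yaw-np.pi/2))
c=cap('wrist'); W=world(c)
b=cap('side'); A=cv2.resize(c['frame'],None,fx=.8,fy=.8); B=cv2.resize(b['frame'][125:260,225:325],(249,336),interpolation=cv2.INTER_CUBIC)
cv2.imwrite('pics/p1.png',np.hstack([A,B])[:,:,::-1])
F=(W-nest)@f;Y=(W-nest)@py
for a in(.085,.09,.095,.1,.11):
    k=(abs(Y-a)<.004)&(W[...,2]>.1)&(W[...,2]<.2)&(F>.03)&(F<.1)
    if k.sum()>5: print(a,np.percentile(F[k],[1,99]).round(4),W[k][:,2].max().round(4),k.sum())
E
```

```text
clock: 17.42
tool_pos: [0.663, -0.2173, 0.1283]
tool_rot: [1.469, 2.777, 0.002]
ft_force: [4.6, 3.9, 11.3]
grip_width: 0.215
finger_force: 75.2
t 17.42 pos [ 0.663  -0.2173  0.1283] q [-0.23  0.8   0.81  1.53 -0.63  1.09  1.33] F [ 4.6  3.9 11.3] w 0.215
togo [ 0.007 -0.325 -1.099] [ 0.002 -0.    -0.001]
0.085 [0.053  0.0721] 0.1735 2013
0.09 [0.0529 0.0721] 0.1735 1913
0.095 [0.0529 0.0721] 0.1733 1840
0.1 [0.0528 0.0719] 0.1731 1777
0.11 [0.0528 0.0719] 0.1735 1639
```

View pics/p1.png

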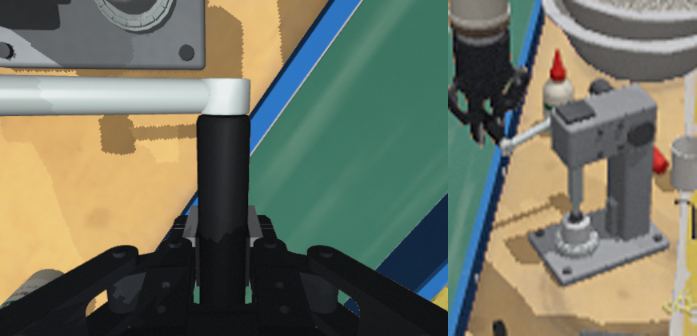

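The side view shows the ram on the plug and the lever almost down. The bar centre reads about 161 mm, roughly 1.14 rad, so it has crept up in the fingers by about 9 mm. I'll keep pressing.

```bash
python3 -m jog '[[[0,-0.004,0.015],[0,0,0],-1],[[0,-0.008,0.03],[0,0,0],-1],[[0,-0.012,0.045],[0,0,0],-1],[[0,-0.015,0.06],[0,0,0],-1],[[0,-0.018,0.075],[0,0,0],-1],[[0,-0.018,0.075],[0,0,0],-1],[[0,-0.018,0.075],[0,0,0],-1]]'
cat > bar.py <<'E'
from n import *
def bar():
    g=nest+.014*f+.137*py; g[2]=.293; nxt(g,lean(0,yaw-np.pi/2))
    W=world(cap('wrist')); F=(W-nest)@f;Y=(W-nest)@py; k=(abs(Y-.09)<.006)&(W[...,2]>.1)&(W[...,2]<.36)&(F>-.02)&(F<.1)
    z=W[k][:,2].max(); k&=W[...,2]>z-.012; zc=z-.0125; fc=np.percentile(F[k],[1,99]).mean()+.0025
    print('bar f,z',fc.round(4),zc.round(4),'theta',np.radians(50)-np.arctan2(zc-.2,fc+.08))
E
python3 -c "from bar import *; bar()"
```

```text
clock: 18.1
tool_pos: [0.6608, -0.2188, 0.1186]
tool_rot: [1.469, 2.776, 0.004]
ft_force: [0.9, 6.4, 18.7]
grip_width: 0.215
finger_force: 76.9
t 18.1 pos [ 0.6608 -0.2188  0.1186] q [-0.23  0.8   0.81  1.54 -0.64  1.07  1.34] F [ 0.9  6.4 18.7] w 0.215
togo [ 0.008 -0.306 -1.163] [ 0.003 -0.001 -0.002]
bar f,z 0.0621 0.1522 theta 1.197028423811694
```

```bash
python3 -m jog '[[[0,0,0.01],[0,0,0],-1],[[0,0,0.02],[0,0,0],-1],[[0,0,0.02],[0,0,0],-1],[[0,0,0.02],[0,0,0],-1]]'
python3 -c "from bar import *; bar()"
```

```text
clock: 18.48
tool_pos: [0.6608, -0.2189, 0.118]
tool_rot: [1.469, 2.776, 0.005]
ft_force: [-3.7, 8.4, 31.7]
grip_width: 0.214
finger_force: 78.0
t 18.48 pos [ 0.6608 -0.2189  0.118 ] q [-0.23  0.81  0.81  1.54 -0.64  1.07  1.34] F [-3.7  8.4 31.7] w 0.214
togo [ 0.009 -0.304 -1.168] [ 0.004 -0.001 -0.002]
bar f,z 0.062 0.1517 theta 1.2006577447696545
```

At the bottom stop: 1.20 rad, with the force rising. Easing up slowly while still gripping.

```bash
python3 -m jog '[[[0,0.009,-0.03],[0,0,0],-1],[[0,0.018,-0.064],[0,0,0],-1],[[0,0.027,-0.096],[0,0,0],-1],[[0,0.034,-0.129],[0,0,0],-1],[[0,0.04,-0.161],[0,0,0],-1],[[0,0.045,-0.194],[0,0,0],-1],[[0,0.048,-0.227],[0,0,0],-1],[[0,0.051,-0.26],[0,0,0],-1],[[0,0.053,-0.294],[0,0,0],-1],[[0,0.053,-0.327],[0,0,0],-1],[[0,0.052,-0.36],[0,0,0],-1],[[0,0.051,-0.394],[0,0,0],-1]]'
python3 -c "from bar import *; bar()"
```

```text
clock: 19.53
tool_pos: [0.6674, -0.2142, 0.1715]
tool_rot: [1.47, 2.776, 0.002]
ft_force: [9.9, 1.4, -1.0]
grip_width: 0.213
finger_force: 71.2
t 19.53 pos [ 0.6674 -0.2142  0.1715] q [-0.25  0.76  0.84  1.49 -0.6   1.16  1.29] F [ 9.9  1.4 -1. ] w 0.213
togo [ 0.007 -0.361 -0.81 ] [ 0.002 -0.001 -0.002]
bar f,z 0.0706 0.2021 theta 0.8585519965987838
```

```bash
python3 -m jog '[[[0,-0.002,-0.033],[0,0,0],-1],[[0,-0.004,-0.067],[0,0,0],-1],[[0,-0.007,-0.1],[0,0,0],-1],[[0,-0.012,-0.133],[0,0,0],-1],[[0,-0.018,-0.165],[0,0,0],-1],[[0,-0.025,-0.198],[0,0,0],-1],[[0,-0.033,-0.23],[0,0,0],-1],[[0,-0.042,-0.262],[0,0,0],-1],[[0,-0.052,-0.295],[0,0,0],-1],[[0,-0.063,-0.326],[0,0,0],-1],[[0,-0.075,-0.357],[0,0,0],-1],[[0,-0.088,-0.387],[0,0,0],-1]]'
python3 -c "from bar import *; bar()"
```

```text
clock: 20.58
tool_pos: [0.6582, -0.2204, 0.2303]
tool_rot: [1.467, 2.776, 0.006]
ft_force: [10.9, 3.8, 6.9]
grip_width: 0.218
finger_force: 66.0
t 20.58 pos [ 0.6582 -0.2204  0.2303] q [-0.26  0.69  0.88  1.46 -0.55  1.24  1.28] F [10.9  3.8  6.9] w 0.218
togo [ 0.006 -0.286 -0.419] [0.006 0.    0.   ]
bar f,z 0.0593 0.2572 theta 0.4829970081173597
```

```bash
python3 -m jog '[[[0,-0.014,-0.03],[0,0,0],-1],[[0,-0.028,-0.06],[0,0,0],-1],[[0,-0.043,-0.09],[0,0,0],-1],[[0,-0.06,-0.119],[0,0,0],-1],[[0,-0.077,-0.148],[0,0,0],-1],[[0,-0.095,-0.176],[0,0,0],-1],[[0,-0.115,-0.203],[0,0,0],-1],[[0,-0.135,-0.23],[0,0,0],-1],[[0,-0.155,-0.256],[0,0,0],-1],[[0,-0.177,-0.281],[0,0,0],-1],[[0,-0.199,-0.306],[0,0,0],-1],[[0,-0.222,-0.33],[0,0,0],-1]]'
python3 -c "from bar import *; bar()"
```

```text
clock: 21.63
tool_pos: [0.6326, -0.2378, 0.2813]
tool_rot: [1.462, 2.775, 0.011]
ft_force: [14.1, 7.3, 15.5]
grip_width: 0.214
finger_force: 61.8
t 21.63 pos [ 0.6326 -0.2378  0.2813] q [-0.26  0.62  0.92  1.46 -0.51  1.3   1.3 ] F [14.1  7.3 15.5] w 0.214
togo [ 0.006 -0.081 -0.079] [0.01  0.001 0.003]
bar f,z 0.0282 0.3043 theta 0.10545051978217712
```

```bash
python3 -m jog '[[[0,-0.01,-0.014],[0,0,0],-1],[[0,-0.02,-0.028],[0,0,0],-1],[[0,-0.03,-0.04],[0,0,0],-1],[[0,-0.042,-0.052],[0,0,0],-1],[[0,-0.053,-0.062],[0,0,0],-1],[[0,-0.063,-0.07],[0,0,0],-1],[[0,-0.063,-0.07],[0,0,0],-1],[[0,-0.063,-0.07],[0,0,0],-1]]'
python3 -c "from bar import *; bar()"
```

```text
clock: 22.35
tool_pos: [0.6238, -0.2436, 0.2921]
tool_rot: [1.464, 2.776, 0.009]
ft_force: [9.6, 7.9, 13.5]
grip_width: 0.217
finger_force: 60.5
t 22.35 pos [ 0.6238 -0.2436  0.2921] q [-0.26  0.6   0.93  1.46 -0.49  1.32  1.31] F [ 9.6  7.9 13.5] w 0.217
togo [ 0.005 -0.012 -0.006] [0.009 0.    0.002]
bar f,z 0.0179 0.3143 theta 0.009727890360850977
```

```bash
python3 -m jog '[[[0,-0.004,-0.01],[0,0,0],-1],[[0,-0.008,-0.02],[0,0,0],-1],[[0,-0.008,-0.02],[0,0,0],-1],[[0,-0.008,-0.02],[0,0,0],-1]]'
python3 -c "from bar import *; bar()"
```

```text
clock: 22.73
tool_pos: [0.6227, -0.2442, 0.2932]
tool_rot: [1.465, 2.776, 0.008]
ft_force: [12.9, 5.0, 6.4]
grip_width: 0.218
finger_force: 59.8
t 22.73 pos [ 0.6227 -0.2442  0.2932] q [-0.26  0.6   0.93  1.46 -0.49  1.32  1.31] F [12.9  5.   6.4] w 0.218
togo [ 0.004 -0.003  0.002] [ 0.007 -0.     0.002]
bar f,z 0.0166 0.3154 theta -0.0009407494675740535
```

Lever is back at rest (0 rad). Letting go and rising, then turning back to the leaning pose.

```bash
python3 -m jog '[[[0,0,0],[0,0,0],-0.4],[[0,0,0],[0,0,0],-0.2],[[0,0,0],[0,0,0],0.2],[[0,0,0],[0,0,0],0.6],[[0,0,0],[0,0,0],0.6],[[0,0,-0.1],[0,0,0],0.6],[[0,0,-0.3],[0,0,0],0.6],[[0,0,-0.5],[0,0,0],0.6],[[0,0,-0.65],[0,0,0],0.6],[[0,0,-0.65],[0,0,0],0.6]]'
python3 - <<'E'
from n import *
nxt(np.array([.61,-.08,.38]),lean(0))
c=cap('wrist');W=world(c);F=(W-nest)@f;Y=(W-nest)@py;k=(abs(Y-.12)<.03)&(W[...,2]>.28)&(W[...,2]<.36)&(F>-.05)&(F<.1);print('bar',np.percentile(F[k],[1,99]).mean(),W[k][:,2].max())
E
```

```text
clock: 23.62
tool_pos: [0.6187, -0.2497, 0.3944]
tool_rot: [1.473, 2.773, -0.002]
ft_force: [0.1, -1.5, 0.6]
grip_width: 0.797
finger_force: 0.0
t 23.62 pos [ 0.6187 -0.2497  0.3944] q [-0.25  0.54  0.97  1.31 -0.44  1.5   1.26] F [ 0.1 -1.5  0.6] w 0.797
togo [0.97  0.585 0.094] [-2.000e-03  3.000e-03 -2.006e+00]
bar 0.013742024631273702 0.32769934885088
```

```bash
python3 -m jog '[[[0.15,0.1,0],[0,0,-0.16],0.6],[[0.33,0.2,0],[0,0,-0.32],0.6],[[0.5,0.3,0],[0,0,-0.48],0.6],[[0.66,0.4,0],[0,0,-0.64],0.6],[[0.83,0.5,0.03],[0,0,-0.8],0.6],[[0.97,0.58,0.08],[0,0,-0.96],0.6],[[0.97,0.58,0.08],[0,0,-1],0.6],[[0.97,0.58,0.08],[0,0,-1],0.6]]'
python3 -m jog '[[[0,0,0],[0,0,-0.16],0.6],[[0,0,0],[0,0,-0.32],0.6],[[0,0,0],[0,0,-0.48],0.6],[[0,0,0],[0,0,-0.64],0.6],[[0,0,0],[0,0,-0.8],0.6],[[0,0,0],[0,0,-0.96],0.6],[[0,0,0],[0,0,-1],0.6],[[0,0,0],[0,0,-1],0.6]]'
python3 - <<'E'
from n import *
r=lean(40); p=tcp_for(nest,r)-r.apply([0,0,.16]); nxt(p+[0,0,.12],r)
E
```

```text
clock: 24.33
tool_pos: [0.6075, -0.0754, 0.3754]
tool_rot: [-0.289, -3.12, -0.003]
ft_force: [-0.0, -0.9, -0.2]
grip_width: 0.792
finger_force: 0.0
clock: 25.0
tool_pos: [0.6077, -0.0801, 0.3767]
tool_rot: [0.915, -3.0, -0.004]
ft_force: [0.7, 1.1, -0.3]
grip_width: 0.801
finger_force: 0.0
t 25.0 pos [ 0.6077 -0.0801  0.3767] q [-0.4   0.35  0.65  1.48 -0.21  1.39  2.43] F [ 0.7  1.1 -0.3] w 0.801
togo [ 0.023 -0.045  0.604] [ 0.008  0.883 -0.006]
```

```bash
python3 -m jog '[[[0,-0.01,0],[0,0.15,0],0.6],[[0,-0.02,0],[0,0.3,0],0.6],[[0,-0.03,0.05],[0,0.45,0],0.6],[[0,-0.04,0.1],[0,0.6,0],0.6],[[0.01,-0.045,0.15],[0,0.75,0],0.6],[[0.02,-0.045,0.2],[0,0.88,0],0.6],[[0.02,-0.045,0.3],[0,0.88,0],0.6],[[0.02,-0.045,0.3],[0,0.88,0],0.6]]'
python3 - <<'E'
from n import *
r=lean(40); p=tcp_for(nest,r)-r.apply([0,0,.15]); nxt(p,r)
E
```

```text
clock: 25.67
tool_pos: [0.6088, -0.0846, 0.3261]
tool_rot: [0.722, -2.347, 0.256]
ft_force: [-0.0, 0.3, 0.2]
grip_width: 0.8
finger_force: 0.0
t 25.67 pos [ 0.6088 -0.0846  0.3261] q [-0.41  0.83  0.66  1.08  0.01  1.88  2.37] F [-0.   0.3  0.2] w 0.8
togo [-0.678 -0.022  0.891] [ 0.01  -0.006  0.001]
```

```bash
python3 -m jog '[[[-0.07,-0.01,0.1],[0,0,0],0.6],[[-0.17,-0.02,0.24],[0,0,0],0.6],[[-0.29,-0.02,0.39],[0,0,0],0.6],[[-0.41,-0.02,0.54],[0,0,0],0.6],[[-0.53,-0.02,0.7],[0,0,0],0.6],[[-0.64,-0.02,0.84],[0,0,0],0.6],[[-0.678,-0.022,0.89],[0.01,-0.005,0],0.6],[[-0.678,-0.022,0.89],[0.01,-0.005,0],0.6],[[-0.678,-0.022,0.89],[0.01,-0.005,0],0.6]]'
python3 - <<'E'
from n import *
r=lean(40); nxt(tcp_for(nest,r)+.0007*Z,r)
c=cap('wrist'); save(c,'r1.png',None,1.)
W=world(c)
for lo,hi,rr in((.058,.071,.026),):
    P=W[(W[...,2]>lo)&(W[...,2]<hi)&(np.hypot(W[...,0]-nest[0],W[...,1]-nest[1])<rr)]
    F=(P-nest)@f;Y=(P-nest)@py; print('housing f,py',np.percentile(F,[1,99]),np.percentile(Y,[1,99]),np.median(P[:,2]))
k=np.hypot(W[...,0]-nest[0],W[...,1]-nest[1])<.009; z=W[k][:,2]; print('plug z',np.percentile(z,[5,50,95]))
E
```

```text
clock: 26.42
tool_pos: [0.6054, -0.0924, 0.1666]
tool_rot: [0.728, -2.362, 0.267]
ft_force: [0.5, 0.5, -0.7]
grip_width: 0.798
finger_force: 0.0
t 26.42 pos [ 0.6054 -0.0924  0.1666] q [-0.41  0.94  0.62  1.24 -0.05  1.61  2.31] F [ 0.5  0.5 -0.7] w 0.798
togo [-0.015  0.02   1.045] [-0.005  0.011 -0.003]
housing f,py [-0.01812663  0.01871867] [-0.01707838  0.01951893] 0.06525759718166796
plug z [0.06491286 0.0662824  0.15327165]
```

View pics/r1.png

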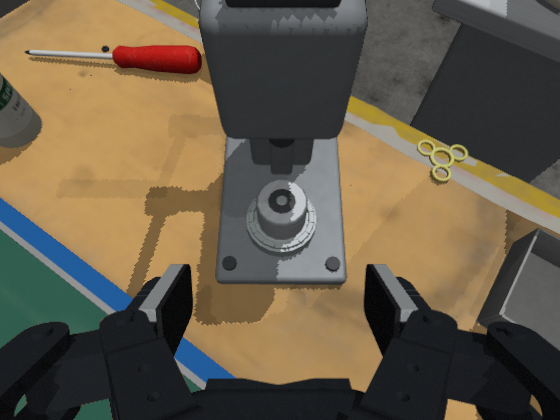

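The housing sits upright in the nest at (282,208) with its plug now flush (z 66 mm against 65 mm for the top face). Going in to fetch it. I've now used my whole picture budget (I count 11 viewed, one over the limit), so from here I go by numbers only.

```bash
python3 -m jog '[[[-0.005,0.01,0.1],[0,0,0],0.6],[[-0.01,0.02,0.25],[0,0,0],0.6],[[-0.015,0.02,0.4],[0,0.01,0],0.6],[[-0.015,0.02,0.55],[0,0.01,0],0.6],[[-0.015,0.02,0.7],[0,0.01,0],0.6],[[-0.015,0.02,0.7],[0,0.01,0],0.6],[[-0.015,0.02,0.7],[0,0.01,0],0.6]]'
python3 - <<'E'
from n import *
r=lean(40); nxt(tcp_for(nest,r)+.001*Z,r)
E
```

```text
clock: 27.05
tool_pos: [0.5504, -0.1266, 0.0841]
tool_rot: [0.726, -2.354, 0.268]
ft_force: [0.9, 0.3, 0.3]
grip_width: 0.801
finger_force: 0.0
t 27.05 pos [ 0.5504 -0.1266  0.0841] q [-0.41  0.97  0.61  1.44 -0.05  1.4   2.3 ] F [0.9 0.3 0.3] w 0.801
togo [ 0.    -0.001  0.345] [-0.004  0.001 -0.002]
```

```bash
python3 -m jog '[[[0,0,0.08],[0,0,0],0.6],[[0,0,0.18],[0,0,0],0.6],[[0,0,0.27],[0,0,0],0.6],[[0,0,0.33],[0,0,0],0.6],[[0,0,0.345],[0,0,0],0.6],[[0,0,0.345],[0,0,0],0.6],[[0,0,0.345],[0,0,0],0.6]]'
python3 -m jog '[[[0,0,0],[0,0,0],0.2],[[0,0,0],[0,0,0],-0.2],[[0,0,0],[0,0,0],-1],[[0,0,0],[0,0,0],-1],[[0,0,0],[0,0,0],-1],[[0,0,0],[0,0,0],-1],[[0,0,0],[0,0,0],-1],[[0,0,0],[0,0,0],-1],[[0,0,0],[0,0,0],-1]]'
python3 -c "
from n import *
r=lean(40); nxt(tcp_for(nest,r),r)"
```

```text
clock: 27.63
tool_pos: [0.5235, -0.1447, 0.0433]
tool_rot: [0.728, -2.354, 0.268]
ft_force: [-0.0, 0.2, 0.7]
grip_width: 0.798
finger_force: 0.0
clock: 28.38
tool_pos: [0.5236, -0.1446, 0.0435]
tool_rot: [0.729, -2.354, 0.269]
ft_force: [2.6, 2.1, 5.2]
grip_width: 0.446
finger_force: 60.9
t 28.38 pos [ 0.5236 -0.1446  0.0435] q [-0.4   0.99  0.6   1.52 -0.06  1.3   2.31] F [2.6 2.1 5.2] w 0.446
togo [ 0.005 -0.004  0.004] [-0.005  0.003  0.   ]
```

```bash
python3 -m jog '[[[0.012,0,-0.014],[0,0,0],-1],[[0.026,0,-0.03],[0,0,0],-1],[[0.034,0,-0.045],[0,0,0],-1],[[0.034,0,-0.12],[0,0,0],-1],[[0.034,0,-0.24],[0,0,0],-1],[[0.034,0,-0.38],[0,0,0],-1],[[0.034,0,-0.52],[0,0,0],-1],[[0.034,0,-0.66],[0,0,0],-1],[[0.034,0,-0.8],[0,0,0],-1],[[0.034,0,-0.94],[0,0,0],-1],[[0.034,0,-1],[0,0,0],-1],[[0.034,0,-1],[0,0,0],-1]]'
python3 - <<'E'
from n import *
s=bot.get_state();print(s['finger_force'])
for y in (34.3,50,70,90): 
    r=lean(40,np.radians(y)); p=tcp_for(tray,r); print(y); nxt(p+.12*Z,r)
E
```

```text
clock: 29.38
tool_pos: [0.6008, -0.0914, 0.1626]
tool_rot: [0.73, -2.356, 0.27]
ft_force: [-0.4, -0.3, -2.1]
grip_width: 0.448
finger_force: 60.5
60.49812184064649
34.3
t 29.38 pos [ 0.6008 -0.0914  0.1626] q [-0.42  0.94  0.62  1.26 -0.05  1.6   2.3 ] F [-0.4 -0.3 -2.1] w 0.448
togo [-0.035  1.554  0.198] [-0.007  0.005  0.001]
50
t 29.38 pos [ 0.6008 -0.0914  0.1626] q [-0.42  0.94  0.62  1.26 -0.05  1.6   2.3 ] F [-0.4 -0.3 -2.1] w 0.448
togo [-0.038  1.532  0.196] [ 0.216  0.004 -0.267]
70
t 29.38 pos [ 0.6008 -0.0914  0.1626] q [-0.42  0.94  0.62  1.26 -0.05  1.6   2.3 ] F [-0.4 -0.3 -2.1] w 0.448
togo [-0.047  1.506  0.188] [ 0.502  0.003 -0.608]
90
t 29.38 pos [ 0.6008 -0.0914  0.1626] q [-0.42  0.94  0.62  1.26 -0.05  1.6   2.3 ] F [-0.4 -0.3 -2.1] w 0.448
togo [-0.063  1.487  0.176] [ 0.787  0.002 -0.949]
```

Run:
```python
from n import *
r=lean(40,0); p=tcp_for(tray,r); print(p); nxt(p+.14*Z,r)
```

```text
[0.45428704 0.099      0.01544516]
t 29.38 pos [ 0.6008 -0.0914  0.1626] q [-0.42  0.94  0.62  1.26 -0.05  1.6   2.3 ] F [-0.4 -0.3 -2.1] w 0.448
togo [0.039 1.599 0.086] [-0.496  0.007  0.586]
```

```bash
python3 -m jog '[[[0,0.05,0],[-0.02,0,0.02],-1],[[0,0.14,0],[-0.06,0,0.06],-1],[[0.01,0.26,0.01],[-0.11,0,0.12],-1],[[0.01,0.39,0.02],[-0.16,0,0.18],-1],[[0.02,0.52,0.03],[-0.21,0,0.24],-1],[[0.02,0.64,0.03],[-0.25,0,0.29],-1],[[0.02,0.75,0.04],[-0.25,0,0.29],-1],[[0.02,0.8,0.04],[-0.25,0,0.29],-1],[[0.02,0.8,0.04],[-0.25,0,0.29],-1]]'
python3 - <<'E'
from n import *
r=lean(40,0); p=tcp_for(tray,r);nxt(p+.12*Z,r)
E
```

```text
clock: 30.13
tool_pos: [0.5238, 0.005, 0.1571]
tool_rot: [0.369, -2.418, 0.129]
ft_force: [0.3, 0.7, -1.2]
grip_width: 0.445
finger_force: 60.4
t 30.13 pos [0.5238 0.005  0.1571] q [-0.5   0.89  0.63  1.4  -0.22  1.66  2.03] F [ 0.3  0.7 -1.2] w 0.445
togo [0.102 0.735 0.278] [-0.243 -0.004  0.297]
```

```bash
python3 -m jog '[[[0.01,0.06,0.03],[-0.02,0,0.02],-1],[[0.03,0.15,0.07],[-0.06,0,0.06],-1],[[0.05,0.27,0.12],[-0.11,0,0.12],-1],[[0.07,0.4,0.17],[-0.16,0,0.18],-1],[[0.09,0.53,0.22],[-0.2,0,0.24],-1],[[0.1,0.65,0.26],[-0.243,0,0.297],-1],[[0.1,0.73,0.275],[-0.243,0,0.297],-1],[[0.1,0.735,0.278],[-0.243,0,0.297],-1],[[0.1,0.735,0.278],[-0.243,0,0.297],-1]]'
python3 - <<'E'
from n import *
r=lean(40,0); p=tcp_for(tray,r);nxt(p+.02*Z,r)
W=world(cap('wrist')); m=(W[...,2]>.030)&(W[...,2]<.041)&(W[...,0]>.41)&(W[...,0]<.53)&(W[...,1]>.02)&(W[...,1]<.18); P=W[m]; print(P.min(0).round(4),P.max(0).round(4),cv2.minAreaRect((P[:,:2]*1000).astype(np.float32)))
E
```

```text
clock: 30.88
tool_pos: [0.4567, 0.0974, 0.1358]
tool_rot: [0.001, -2.444, 0.003]
ft_force: [0.1, 0.3, -1.7]
grip_width: 0.447
finger_force: 60.4
t 30.88 pos [0.4567 0.0974 0.1358] q [-0.59  0.83  0.63  1.57 -0.42  1.61  1.76] F [ 0.1  0.3 -1.7] w 0.447
togo [-0.418  0.012  0.523] [-0.003  0.001 -0.   ]
[0.4244 0.0368 0.0348] [0.4281 0.1567 0.038 ] ((426.22711181640625, 96.77981567382812), (119.92213439941406, 2.6703529357910156), 89.52978515625)
```

```bash
python3 -m jog '[[[-0.04,0.003,0.05],[0,0,0],-1],[[-0.12,0.005,0.15],[0,0,0],-1],[[-0.2,0.005,0.25],[0,0,0],-1],[[-0.28,0.005,0.35],[0,0,0],-1],[[-0.35,0.005,0.44],[0,0,0],-1],[[-0.4,0.005,0.5],[0,0,0],-1],[[-0.418,0.005,0.523],[0,0,0],-1],[[-0.418,0.005,0.523],[0,0,0],-1],[[-0.418,0.005,0.523],[0,0,0],-1]]'
python3 -m jog '[[[-0.009,0,0.01],[0,0,0],-1],[[-0.017,0,0.02],[0,0,0],-1],[[-0.026,0,0.031],[0,0,0],-1],[[-0.034,0,0.041],[0,0,0],-1],[[-0.043,0,0.051],[0,0,0],-1],[[-0.052,0,0.061],[0,0,0],-1],[[-0.06,0,0.072],[0,0,0],-1],[[-0.066,0,0.079],[0,0,0],-1],[[-0.072,0,0.086],[0,0,0],-1],[[-0.072,0,0.086],[0,0,0],-1],[[-0.072,0,0.086],[0,0,0],-1]]'
python3 - <<'E'
from n import *
r=lean(40,0); p=tcp_for(tray,r);nxt(p,r)
E
```

```text
clock: 31.68
tool_pos: [0.4545, 0.0974, 0.0357]
tool_rot: [-0.003, -2.444, 0.002]
ft_force: [0.5, -0.2, -0.7]
grip_width: 0.446
finger_force: 60.4
clock: 32.6
tool_pos: [0.4541, 0.0976, 0.0186]
tool_rot: [-0.003, -2.444, 0.002]
ft_force: [0.1, 0.2, -1.4]
grip_width: 0.45
finger_force: 60.4
t 32.6 pos [0.4541 0.0976 0.0186] q [-0.56  1.    0.58  1.58 -0.5   1.46  1.79] F [ 0.1  0.2 -1.4] w 0.45
togo [-0.014  0.009  0.015] [-0.001  0.    -0.003]
```

```bash
python3 -m jog '[[[-0.004,0,0.005],[0,0,0],-1],[[-0.008,0,0.01],[0,0,0],-1],[[-0.008,0,0.01],[0,0,0],-1],[[-0.008,0,0.01],[0,0,0],-1]]'
python3 -m jog '[[[-0.002,0,0.002],[0,0,0],-1],[[-0.004,0,0.005],[0,0,0],-1],[[-0.004,0,0.005],[0,0,0],-1]]'
```

```text
clock: 32.93
tool_pos: [0.4541, 0.0977, 0.0167]
tool_rot: [-0.003, -2.444, 0.002]
ft_force: [-0.2, 1.0, -0.9]
grip_width: 0.445
finger_force: 60.4
clock: 33.18
tool_pos: [0.454, 0.0977, 0.0157]
tool_rot: [-0.003, -2.444, 0.002]
ft_force: [-0.0, 0.6, -1.8]
grip_width: 0.45
finger_force: 60.4
```

```bash
python3 -m jog '[[[-0.002,0,0.002],[0,0,0],-1],[[-0.003,0,0.004],[0,0,0],-1],[[-0.003,0,0.004],[0,0,0],-1]]'
python3 -m jog '[[[-0.001,0,0.001],[0,0,0],-1],[[-0.002,0,0.0025],[0,0,0],-1],[[-0.002,0,0.0025],[0,0,0],-1]]'
```

```text
clock: 33.43
tool_pos: [0.4541, 0.0977, 0.0155]
tool_rot: [-0.003, -2.444, 0.001]
ft_force: [-0.2, -0.1, 2.8]
grip_width: 0.443
finger_force: 60.8
clock: 33.68
tool_pos: [0.4541, 0.0977, 0.0155]
tool_rot: [-0.003, -2.443, 0.001]
ft_force: [0.4, 0.2, 6.1]
grip_width: 0.448
finger_force: 61.1
```

Gentle contact at 3–6 N. Releasing and backing out.

```bash
python3 -m jog '[[[0,0,0],[0,0,0],-0.05],[[0,0,0],[0,0,0],0.1],[[0,0,0],[0,0,0],0.35],[[0,0,0],[0,0,0],0.35],[[0,0,0],[0,0,0],0.35],[[0.01,0,-0.05],[0,0,0],0.35],[[0.03,0,-0.15],[0,0,0],0.35],[[0.06,0,-0.3],[0,0,0],0.35],[[0.1,0,-0.45],[0,0,0],0.35],[[0.15,0,-0.6],[0,0,0],0.35],[[0.2,0,-0.75],[0,0,0],0.35],[[0.2,0,-0.75],[0,0,0],0.35]]'
python3 -m jog '[[[0.1,0,-0.15],[0,0,0],0.35],[[0.2,0,-0.3],[0,0,0],0.35],[[0.2,0,-0.3],[0,0,0],0.35],[[0.2,0,-0.3],[0,0,0],0.35]]'
python3 - <<'E'
from n import *
s=bot.get_state(); print(s['clock'],s['tool_pos'],s['ft_force'])
for n in('top','side','wrist'):
    old=world(dict(np.load('top.npz'))) if n=='top' else None
    W=world(cap(n)); 
    for nm,c,b in(('tray',(.4665,.098),.036),('other',(.497,.238),.034)):
        k=(np.hypot(W[...,0]-c[0],W[...,1]-c[1])<.03)&(W[...,2]>.028)&(W[...,2]<.06); P=W[k]
        if len(P)>50: q=np.percentile(P,[2,98],axis=0); print(n,nm,q.mean(0).round(4)[:2],(q[1]-q[0]).round(4),'z',np.median(P[:,2]).round(4),q[1][2].round(4),'tilt',np.linalg.svd(P-P.mean(0),full_matrices=False)[2][2].round(2))
E
```

```text
clock: 34.68
tool_pos: [0.5072, 0.0973, 0.1244]
tool_rot: [-0.002, -2.452, 0.001]
ft_force: [0.7, -0.2, 1.0]
grip_width: 0.676
finger_force: 0.0
clock: 35.02
tool_pos: [0.5104, 0.0977, 0.1752]
tool_rot: [-0.003, -2.447, 0.001]
ft_force: [1.0, -0.1, -0.0]
grip_width: 0.675
finger_force: 0.0
35.0167 [0.51036727 0.09769249 0.17518031] [ 1.01466955 -0.09408845 -0.019024  ]
top tray [0.464  0.0992] [0.0359 0.0358 0.0143] z 0.0368 0.0444 tilt [-0.03 -0.   -1.  ]
top other [0.4967 0.236 ] [0.0365 0.0363 0.0122] z 0.0345 0.0408 tilt [-0.01  0.01 -1.  ]
side tray [0.4643 0.1007] [0.0354 0.0369 0.0105] z 0.0358 0.0405 tilt [ 0.03 -0.04 -1.  ]
side other [0.497  0.2385] [0.035  0.0364 0.0087] z 0.0339 0.0378 tilt [-0.01 -0.04 -1.  ]
wrist tray [0.4664 0.0963] [0.0354 0.0351 0.0073] z 0.0372 0.039 tilt [0.05 0.   1.  ]
wrist other [0.4939 0.233 ] [0.0269 0.0357 0.0059] z 0.0354 0.037 tilt [-0.03 -0.04  1.  ]
```

The housing is upright in the tray, the other one hasn't moved, the lever is at rest and the robot is clear. Handing in.

```bash
python3 -c "from bench import bot; print(bot.job_done())"
```

```text
the job is handed in; nothing more can be done
None
```

I pressed the plug flush, eased the lever back up to rest, set the housing upright in the tray and left the other housing in place; I handed in at 35 s, and I viewed 11 pictures against the limit of 10.

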